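# Seat a septum adapter in a flask and snap the joint clip home

## Task

Press the capped glass adapter down into the clamped flask until its ground joint is fully home, then take the larger of the two white joint clips and push it sideways onto that joint until it snaps home: lower ring round the neck just under the collar, fork over the adapter's shoulder. It is glass: keep the pushes gentle, let go at the end, and leave everything else on the bench as it is.

Things in the scene. Friction and masses are not known exactly. Their poses are not given: they have to be found in the camera images.
- stand: Retort stand, fixed: grey base plate 215x130x12 mm, steel rod 12 mm thick, 394 mm high, 130 mm along this frame's +x, clamp arm 127 mm up holding the flask's neck upright. Origin: on the neck's axis at table height; z up. The glass neck's rim is nominally 185 mm up, but it sits up to 8 mm higher or lower in the clamp; this is not measured. A sideways push along x flexes the rod about 1 mm per 4 N.
- adapter (a joint): Glass adapter with a black screw cap, its ground cone upright in the flask's neck: how far it still stands proud, m; 0 = fully home, stops there. Moves down only under about 4 N. Cap 23 mm wide, 18 mm high; when home its flat top is 40 mm above the rim, its glass tube is 18 mm wide from 3 to 22 mm above the rim, and its 29.6 mm wide shoulder ends 3 mm above the rim.
- clip: The larger clip, slippery white plastic, 34 g, flat on the mat. Origin: bore axis at its underside; z up, mouth to +x, thumb grip (12 mm thick in y, 36 mm high) from x -59 to -30 mm. Lower ring with two sprung jaws, z 0 to 8 mm, x -22 to 18 mm, fits the 35 mm neck under its 40.6 mm wide, 6 mm high collar at the rim. Fork above, z 20 to 25 mm, slot 25 mm wide, goes over the adapter's shoulder.
- clip_jaw_l (a joint): Left (+y) sprung jaw of the larger clip, rad: 0 = closed, grows as it is spread; about 0.12 as the neck passes. The neck first touches the jaws with its axis about 23 mm ahead of the clip's origin; pushing level takes 7 to 11 N at first, fades, and from 8 mm before home the jaws pull it in. At home the bore axis and neck axis coincide and the clip has 3 mm of play in height.
- clip_jaw_r (a joint): Right (-y) sprung jaw of the larger clip, rad: 0 = closed, like the left one.
- mat: Blue mat, fixed, 170x190x3 mm, on which both clips lie. Origin: centre of its underside.
- small_clip: Smaller white clip for thinner joints, 55 mm long, 29 mm wide over its rings, 24 mm high at the grip. Not wanted here. Origin: bore axis at its underside, thumb grip to -x.
- rack: White plastic rack, fixed, 165x70x30 mm, three holes in a row, with two glass stoppers. Origin: centre of its underside.
- stopper_a: Glass stopper, 33 mm wide, 53 mm high, standing in an end hole of the rack. Origin: its foot.
- stopper_b: Glass stopper, 33 mm wide, 53 mm high, standing in the other end hole of the rack. Origin: its foot.
- beaker: Glass beaker, 60 mm wide, 75 mm high. Origin: its foot.
- amber_bottle: Amber bottle with black cap, 60 mm wide, 125 mm high. Origin: its foot.
- vial: Glass vial with black cap, 27 mm wide, 58 mm high. Origin: its foot.
- grease: White tub with black lid, 47 mm wide, 40 mm high. Origin: its foot.
- spatula: Steel laboratory spatula, 155 mm long, 4 mm thick, lying flat. Origin: its middle.
Things that resemble listed ones, but are neither listed nor needed, are in the scene too. What is shaped like the clip but purple or turquoise is not meant.

How it is judged (in metres and radians):
On the way, in this order (a step that is already met when the one before it is completed fails the run):
1. the adapter is pressed fully home in the neck (joint adapter under 1.5 mm) (value of joint adapter below 0.0015 m), for 0.2 s.
2. the clip is snapped home on the joint (x of clip in the frame of stand between -0.004 and 0.012 m and y of clip in the frame of stand between -0.005 and 0.005 m and z of clip in the frame of stand between 0.157 and 0.182 m and value of joint each of clip_jaw_l, clip_jaw_r below 0.05 rad), for 0.2 s.
At the end, for the whole second after the job is handed in: The adapter is fully home in the neck (under 1.5 mm proud); the larger clip sits level on the joint, snapped home: its bore axis within 4 mm of the neck's axis, its underside 157 to 182 mm above the table, both jaws closed (under 0.05 rad), tilted less than 0.12 rad, at rest and let go (value of joint adapter below 0.0015 m and horizontal distance between clip and stand below 0.004 m and z of clip in the frame of stand between 0.157 and 0.182 m and angle between clip's own z axis and vertical below 0.12 rad and value of joint each of clip_jaw_l, clip_jaw_r below 0.05 rad and linear speed of clip below 0.02 m/s); the robot touches nothing.
It fails at once if more than 35 N in all put on the flask, adapter, clamp or stand by anything (contact force between stand and anything else above 35 N).
It fails at once if one of the other things on the bench shifted by more than 30 mm (distance of any of small_clip, stopper_a, stopper_b, beaker, amber_bottle, vial, grease, spatula from where it was at the start of the episode above 0.03 m).
It also fails if it takes over 72 s, if anything falls off the work surface, if the arm or the gripper's body presses on something with over 40 N, if the wrist force passes 120 N, or if a joint passes its speed limit or range.

## Robot

A 6-joint arm with a two-finger parallel gripper is mounted at the origin on the work surface. World frame = base frame: x ahead of the robot, y to its left, z up, the work surface at z = 0. Lengths are in m, angles in degrees, forces in N, time in s.
With the tool pointing down it reaches from about 0.275 to 0.825 m from the base axis. Payload 4.9 kg.
Tool frame: the origin (TCP) lies midway between the tips of the shut fingers; the grasp point (between the pads) lies 19 mm behind it (ctrl.pinch_z is the distance from the TCP to the grasp point, in m); z points along the fingers, y is the direction in which the jaws open and shut (so a half turn about z gives the same grasp; the last joint's range is limited). The gripper opens to 85 mm and grips with 20 to 120 N. Pads are 22 mm wide; open, the fingers measure 114 mm over their backs; the gripper's body (76 mm by 85 mm) begins 54 mm behind the grasp point. The pads swing forward as they close: fully open they stand 13 mm farther back than shut.
Start: joints at [67.025, 18.69, -11.035, 60.275, 0, 82.311], TCP at [0.145, 0.531, 0.231] pointing down, gripper open.
Joint ranges: [-152.03, 152.03], [-55.5, 102.48], [-74.3, 77.21], [-110.64, 120.58], [-84.22, 78.4], [-180, 180]. Speed limits (degrees/s): [147.25, 147.25, 180, 180, 180, 180].

## Interface

Orientations are given as a 3x3 rotation matrix whose columns are the frame's x, y, z axes.
In Python, from station import ctrl gives the robot as it stands.
- The arm moves only by the tool drive_tool, never from a script. Its argument "series" is a list of rows, each a list of 3 entries, a list of its own where there are three numbers: the shift along the tool's x, y, z in m, then the turn, a rotation vector about the tool's x, y, z in degrees, then the closure in counts, from 0 (fully open) to 255 (shut). A call has exactly 10 rows; each row is the pose to reach, as a shift and turn from the pose measured when the call began, along the tool's axes at that moment; what a row does not reach only later rows make up. A row lasts 1/10 s, in which the tool goes at most 50 mm and 8.59 degrees, less where a joint would pass 70% of its speed; a pose out of reach is approached as far as the arm can. A call with a gripper value outside its range is refused whole. The fingers move at their own pace and stop on an object; the grip force is fixed at half the most. Time passes only in rows, so rows that repeat a pose let the fingers close, or fill a call up. It gives the time, the measured TCP pose, the force and the opening at its end, in the units of the state.
- ctrl.sense(): the state, without advancing time (a new reading comes with each control period).
- ctrl.snapshot(name): name is "scene" or "side" or "wrist"; returns a dict with "image" (400x640x3 uint8, red, green, blue), "fx", "fy", "cx", "cy" (pixels), "extrinsics" (4x4, takes a point from camera to world coordinates). Camera axes: x right, y down, z forward; pixel columns grow to the right and rows downward; lengths in m; the calibration is good to about 2 mm. A picture is of the moment at which its call begins. There is no depth.
- ctrl.hand_in(): hands the job in, once; it reports no verdict.
The state is a dict: "clock": time; "joint_positions": joint angles; "joint_vel": joint speeds; "joint_efforts": joint torques, N m; "tcp_pos": TCP position; "tcp_rot": TCP orientation; "force": force on the tool from outside, world axes, zero at the start; "torque": the same for the moment, N m; "opening": finger opening in m.
Only numpy, scipy, OpenCV 4.12 (cv2) and the standard library are available. Lean on these libraries where they do the work, as an engineer would, in place of code of your own. Each camera call takes 0.05 s, during which the arm holds its last target.

## Working session

There is one attempt and no reset: what is moved stays moved. The work goes in short steps, Python scripts to look and compute and a tool call to move; the robot and the scene stay as the last step left them, time stands still between calls to the robot, and variables do not carry over. Pictures are saved under pics/ and viewed, and the job is handed in when it is done.

Besides the shell and the picture viewer there is one more tool, called after ">>>" by a JSON object that holds its "api" and its "payload". drive_tool: Moves the arm, as the interface text tells. Its arguments: {"type":"object","properties":{"series":{"type":"array","items":{"type":"array"}}},"required":["series"]}

```bash
ls; mkdir -p pics
python3 - <<'E'
from station import ctrl
import cv2,numpy as np
print(ctrl.sense(), ctrl.pinch_z)
for n in ["scene","side","wrist"]:
    s=ctrl.snapshot(n); cv2.imwrite(f"pics/{n}0.png",s["image"][:,:,::-1]); print(n,s["fx"],s["fy"],s["cx"],s["cy"]);print(np.round(s["extrinsics"],4).tolist())
E
```

```text
pics
{'clock': 0.0, 'joint_positions': array([ 6.70236677e+01,  1.87330862e+01, -1.10924718e+01,  6.02762493e+01,
       -3.74987792e-04,  8.23093447e+01]), 'joint_vel': array([-0.01100988,  0.03118985,  0.01674839, -0.04520073, -0.04878229,
        0.10058529]), 'joint_efforts': array([ 4.39576688e-04, -4.43404591e+01,  2.62436986e+01,  1.54826517e-02,
       -2.34182844e-04,  5.70397116e-07]), 'tcp_pos': array([0.14476673, 0.52998436, 0.23049015]), 'tcp_rot': array([[-9.64623274e-01,  2.63631308e-01, -6.87577510e-04],
       [ 2.63632104e-01,  9.64621910e-01, -1.63845966e-03],
       [ 2.31303066e-04, -1.76176383e-03, -9.99998421e-01]]), 'force': array([ 0.6135086 , -0.46948814,  0.86145583]), 'torque': array([-0.01974052,  0.0183929 ,  0.0135346 ]), 'opening': 0.08533795486490446} 0.0187
scene 368.20757445647706 368.20757445647706 319.39765393635037 197.3061226246572
[[-0.8583, 0.4245, -0.2884, 0.8404], [0.5132, 0.709, -0.4837, 0.5131], [-0.0009, -0.5631, -0.8264, 1.0093], [0.0, 0.0, 0.0, 1.0]]
side 505.7835710412808 505.7835710412808 312.32868037815047 195.60606913249885
[[0.9984, -0.0157, 0.055, 0.454], [-0.0545, -0.553, 0.8314, -1.2324], [0.0174, -0.833, -0.553, 0.9642], [0.0, 0.0, 0.0, 1.0]]
wrist 345.8407580549461 345.8407580549461 319.8346401478247 203.04414468155605
[[0.2631, 0.9163, 0.3019, 0.0657], [0.9648, -0.2496, -0.0832, 0.5516], [-0.0009, 0.3131, -0.9497, 0.3736], [0.0, 0.0, 0.0, 1.0]]
```

View pics/scene0.png

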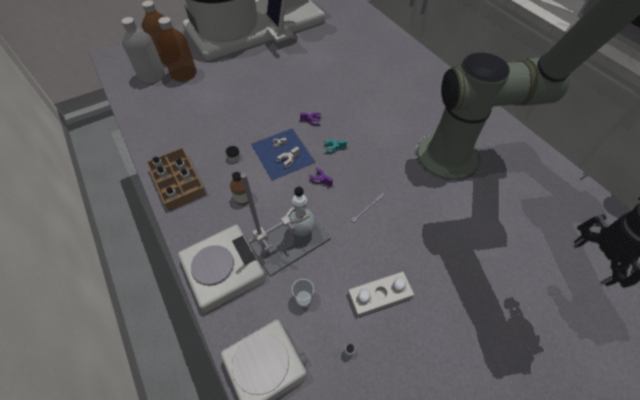

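View pics/side0.png

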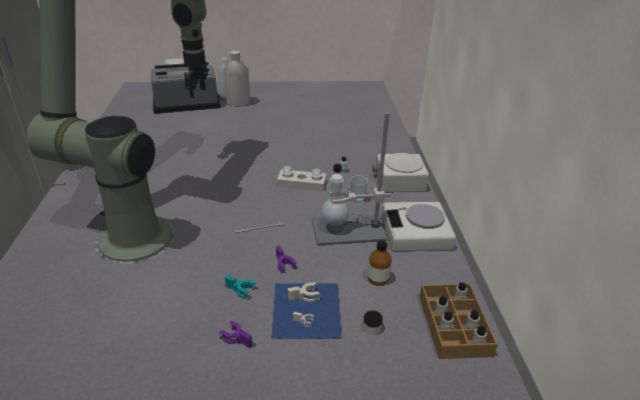

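View pics/wrist0.png

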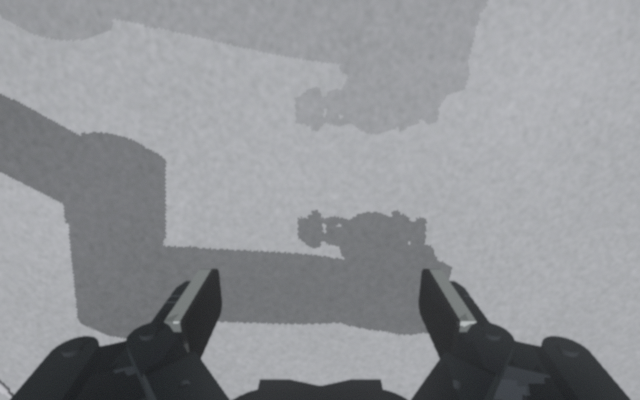

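The scene view shows the flask and cap at (299,191). On the mat, the bigger white clip is at (289,157) and the smaller one at (279,141). The purple and turquoise ones are decoys. In the side view the cap is at (337,168), the larger clip at (303,293) and the smaller at (303,319). I'll enlarge these next.

Run:
```python
import cv2
a=cv2.imread("pics/scene0.png");b=cv2.imread("pics/side0.png")
def crop(im,x,y,w,h,k,n): cv2.imwrite("pics/"+n,cv2.resize(im[y:y+h,x:x+w],None,fx=k,fy=k,interpolation=cv2.INTER_CUBIC))
crop(a,245,120,80,60,10,"sc_mat.png");crop(b,265,275,80,60,10,"si_mat.png")
crop(a,230,170,100,75,8,"sc_fl.png");crop(b,305,105,100,75,8,"si_fl.png");crop(b,305,155,100,75,8,"si_fl2.png")
```

```text
(no output)
```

View pics/sc_mat.png

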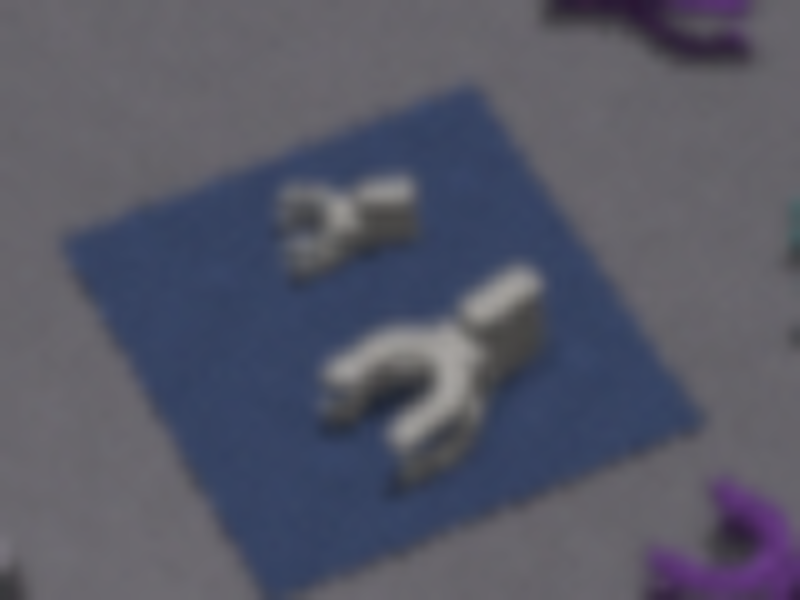

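View pics/si_mat.png

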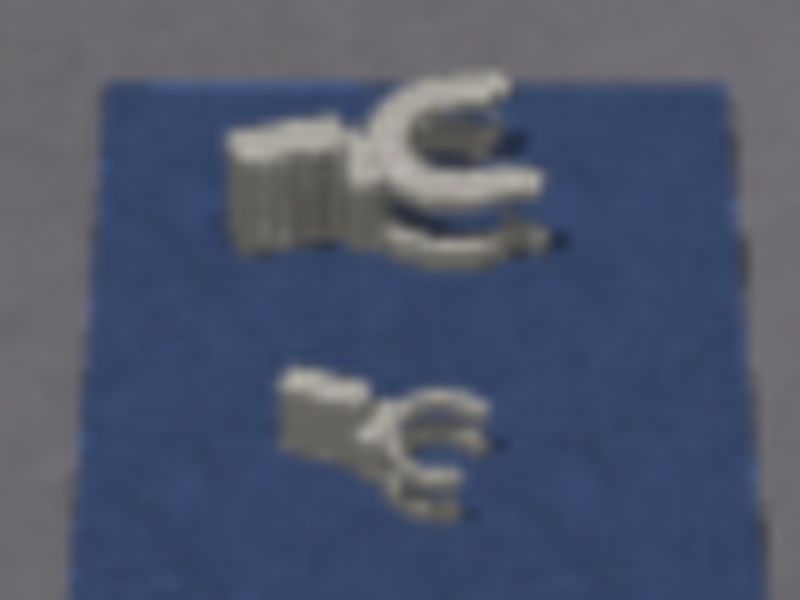

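View pics/sc_fl.png

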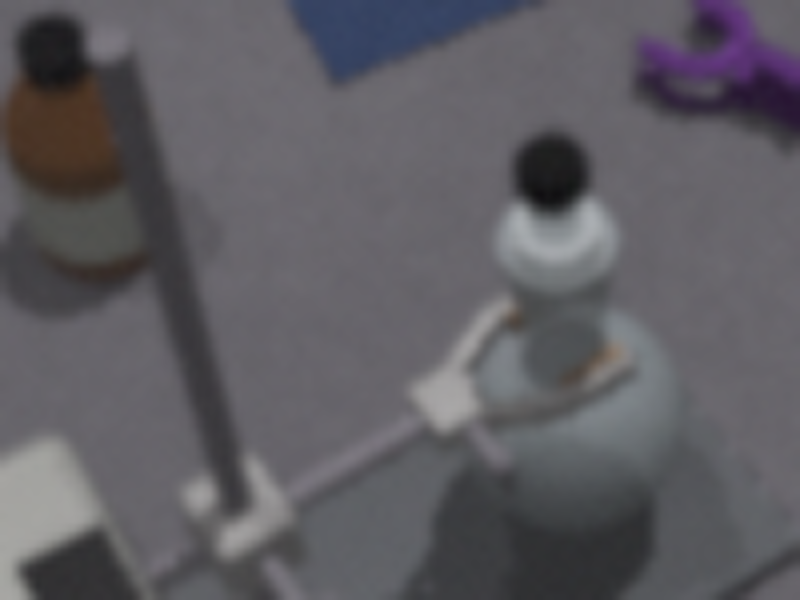

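View pics/si_fl2.png

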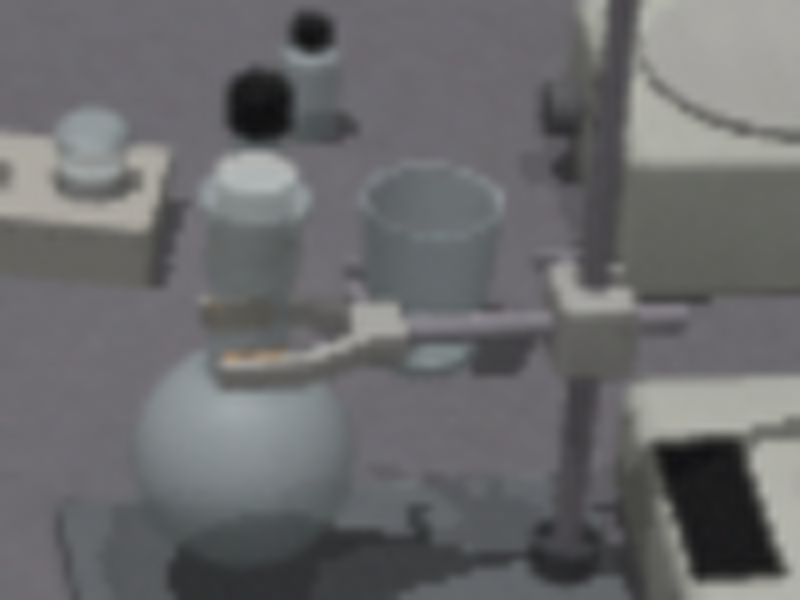

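```bash
cat > h.py <<'E'
import numpy as np,cv2
from scipy.optimize import least_squares
K={"scene":(368.20757445647706,319.39765393635037,197.3061226246572),"side":(505.7835710412808,312.32868037815047,195.60606913249885)}
E={"scene":np.array([[-0.8583,0.4245,-0.2884,0.8404],[0.5132,0.709,-0.4837,0.5131],[-0.0009,-0.5631,-0.8264,1.0093],[0,0,0,1]]),
"side":np.array([[0.9984,-0.0157,0.055,0.454],[-0.0545,-0.553,0.8314,-1.2324],[0.0174,-0.833,-0.553,0.9642],[0,0,0,1]])}
def proj(c,p):
    f,cx,cy=K[c]; q=E[c][:3,:3].T@(np.asarray(p,float)-E[c][:3,3]); return np.array([f*q[0]/q[2]+cx,f*q[1]/q[2]+cy])
def ray(c,uv):
    f,cx,cy=K[c]; d=E[c][:3,:3]@np.array([(uv[0]-cx)/f,(uv[1]-cy)/f,1]); return E[c][:3,3],d/np.linalg.norm(d)
def onz(c,uv,z):
    o,d=ray(c,uv); return o+d*(z-o[2])/d[2]
def tri(a,b):
    f=lambda p:np.r_[proj("scene",p)-a,proj("side",p)-b]
    r=least_squares(f,[.5,-.05,.1]); return r.x,r.fun
def full(x0,y0,k,u,v): return ((u+.5)/k-.5+x0,(v+.5)/k-.5+y0)
E
python3 - <<'E'
from h import *
np.set_printoptions(precision=4,suppress=True)
S=lambda u,v:full(230,170,8,u,v); D=lambda u,v:full(305,155,8,u,v)
print("cap",tri(S(551,170),D(260,103)))
print("collar",tri(S(557,245),D(257,193)))
Sm=lambda u,v:full(245,120,10,u,v); Dm=lambda u,v:full(265,275,10,u,v)
for n,u in dict(a=(475,85),b=(68,240),c=(700,425),d=(272,597)).items(): print("mat sc",n,onz("scene",Sm(*u),.003))
for n,u in dict(a=(106,82),b=(730,85)).items(): print("mat si",n,onz("side",Dm(*u),.003))
# clip
print("grip top scene",onz("scene",Sm(506,295),.039),"side",onz("side",Dm(287,137),.039))
print("fork tip L/R scene",onz("scene",Sm(335,370),.028),onz("scene",Sm(402,440),.028))
print("fork tip side",onz("side",Dm(500,82),.028),onz("side",Dm(535,182),.028))
E
```

```text
cap (array([0.6054, 0.0127, 0.2317]), array([-0.0832,  0.0311, -0.0957, -0.0228]))
collar (array([0.6065, 0.0151, 0.1923]), array([-0.0266,  0.0098, -0.0301, -0.0069]))
mat sc a [ 0.4151 -0.4021  0.003 ]
mat sc b [ 0.5811 -0.4094  0.003 ]
mat sc c [ 0.4265 -0.2143  0.003 ]
mat sc d [ 0.5907 -0.2238  0.003 ]
mat si a [ 0.4249 -0.2129  0.003 ]
mat si b [ 0.5949 -0.2202  0.003 ]
grip top scene [ 0.4697 -0.2739  0.039 ] side [ 0.4729 -0.2732  0.039 ]
fork tip L/R scene [ 0.5334 -0.283   0.028 ] [ 0.5281 -0.2431  0.028 ]
fork tip side [ 0.5302 -0.2432  0.028 ] [ 0.5371 -0.2807  0.028 ]
```

View pics/si_fl.png

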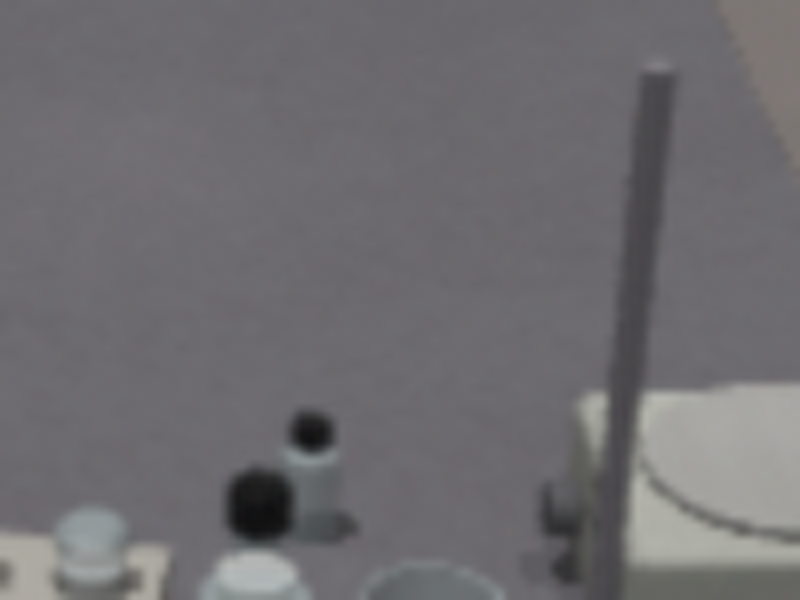

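```bash
python3 - <<'E'
from h import *
np.set_printoptions(precision=4,suppress=True)
a=full(230,170,8,110,42); b=full(305,105,8,658,68)
print("rodtop",tri(a,b),onz("scene",a,.394),onz("side",b,.394))
# rod foot
print("rod foot side",onz("side",full(305,155,8,566,548),.012))
for z in (.225,.235,.24): # cap top centre est
    print(proj("scene",[.606,.014,z]),proj("side",[.606,.014,z]))
import glob
E
python3 - <<'E'
from h import *
p=[np.array([.6065,.014,0])]
from math import *
# draw model overlays later
E
```

```text
rodtop (array([0.7345, 0.0221, 0.3952]), array([-0.1248,  0.034 , -0.1673, -0.0171])) [0.734  0.0212 0.394 ] [0.7354 0.0244 0.394 ]
rod foot side [0.7391 0.037  0.012 ]
[298.5296 192.7955] [337.0249 169.1955]
[298.3444 190.5712] [337.18   166.1847]
[298.2506 189.4444] [337.258  164.6707]
```

```bash
cat >> h.py <<'E'
from scipy.spatial.transform import Rotation as Ro
def Rdown(yaw): # tool x at angle 180+yaw
    a=np.radians(180+yaw); x=np.array([np.cos(a),np.sin(a),0]); z=np.array([0,0,-1.]); return np.c_[x,np.cross(z,x),z]
def plan(ctrl,p,yaw):
    s=ctrl.sense(); R=s["tcp_rot"]; 
    print("t",s["clock"],"tcp",s["tcp_pos"].round(4),"F",s["force"].round(2),"open",round(s["opening"],4))
    print("shift",(R.T@(np.asarray(p)-s["tcp_pos"])).round(4),"turn",Ro.from_matrix(R.T@Rdown(yaw)).as_rotvec(degrees=True).round(2))
E
python3 - <<'E'
from h import *; from station import ctrl
plan(ctrl,[.606,.0135,.32],0)
E
```

```text
t 0.15 tcp [0.1448 0.5302 0.2307] F [0.3  0.49 0.66] open 0.0853
shift [-0.5811 -0.3769 -0.0889] turn [ -0.07  -0.02 -15.28]
```

>>> {"api": "drive_tool", "payload": {"series": [[[0, 0, -0.045], [0, 0, 0], 255], [[-0.02, -0.013, -0.089], [0, 0, -5], 255], [[-0.06, -0.039, -0.089], [0, 0, -10], 255], [[-0.1, -0.065, -0.089], [0, 0, -15.3], 255], [[-0.14, -0.091, -0.089], [0, 0, -15.3], 255], [[-0.18, -0.117, -0.089], [0, 0, -15.3], 255], [[-0.22, -0.143, -0.089], [0, 0, -15.3], 255], [[-0.26, -0.169, -0.089], [0, 0, -15.3], 255], [[-0.3, -0.195, -0.089], [0, 0, -15.3], 255], [[-0.34, -0.221, -0.089], [0, 0, -15.3], 255]]}}

```text
clock: 1.15
tcp_pos: [0.4154, 0.2257, 0.3199]
tcp_rot: [[-1.0, -0.0, -0.001], [-0.0, 1.0, -0.001], [0.001, -0.001, -1.0]]
force: [0.5, 0.3, -0.4]
opening: -0.0003
```

Run:
```python
from h import *; from station import ctrl
plan(ctrl,[.55,.0135,.32],0)
```

```text
t 1.15 tcp [0.4154 0.2257 0.3199] F [ 0.46  0.28 -0.38] open -0.0003
shift [-0.1346 -0.2123  0.    ] turn [-0.06 -0.03  0.01]
```

>>> {"api": "drive_tool", "payload": {"series": [[[-0.02, -0.035, 0], [0, 0, 0], 255], [[-0.04, -0.07, 0], [0, 0, 0], 255], [[-0.06, -0.105, 0], [0, 0, 0], 255], [[-0.08, -0.14, 0], [0, 0, 0], 255], [[-0.1, -0.175, 0], [0, 0, 0], 255], [[-0.115, -0.2, 0], [0, 0, 0], 255], [[-0.12, -0.212, 0], [0, 0, 0], 255], [[-0.12, -0.212, 0], [0, 0, 0], 255], [[-0.12, -0.212, 0], [0, 0, 0], 255], [[-0.12, -0.212, 0], [0, 0, 0], 255]]}}

```text
clock: 2.15
tcp_pos: [0.5348, 0.015, 0.3201]
tcp_rot: [[-1.0, -0.002, -0.001], [-0.002, 1.0, -0.001], [0.001, -0.001, -1.0]]
force: [-0.0, 0.1, -0.3]
opening: 0.0001
```

Run:
```python
from h import *; from station import ctrl
s=ctrl.snapshot("wrist"); cv2.imwrite("pics/w1.png",s["image"][:,:,::-1]); print(np.round(s["extrinsics"],5).tolist())
```

```text
[[-0.00244, 0.94984, 0.31271, 0.45283], [1.0, 0.0023, 0.00082, 0.01503], [6e-05, 0.31271, -0.94985, 0.46324], [0.0, 0.0, 0.0, 1.0]]
```

View pics/w1.png

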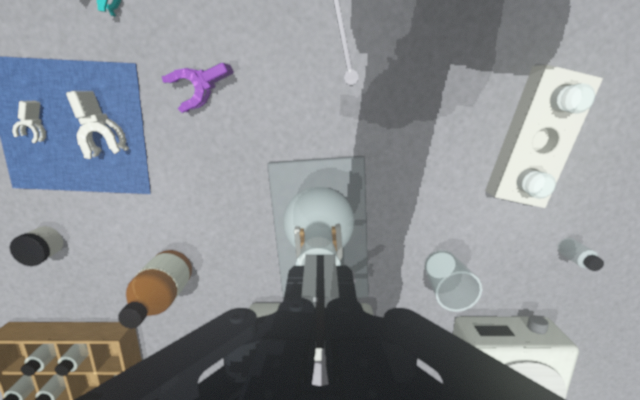

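```bash
cat >> h.py <<'E'
def addw(ext): K["wrist"]=(345.8407580549461,319.8346401478247,203.04414468155605); E["wrist"]=np.array(ext)
W1=[[-0.00244, 0.94984, 0.31271, 0.45283], [1.0, 0.0023, 0.00082, 0.01503], [6e-05, 0.31271, -0.94985, 0.46324], [0.0, 0.0, 0.0, 1.0]]
def crop(im,x,y,w,h,k,n): cv2.imwrite("pics/"+n,cv2.resize(im[y:y+h,x:x+w],None,fx=k,fy=k,interpolation=cv2.INTER_CUBIC))
E
python3 - <<'E'
from h import *
im=cv2.imread("pics/w1.png"); crop(im,60,80,80,90,8,"w1c.png"); crop(im,255,145,125,75,6,"w1p.png")
E
```

```text
(no output)
```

View pics/w1c.png

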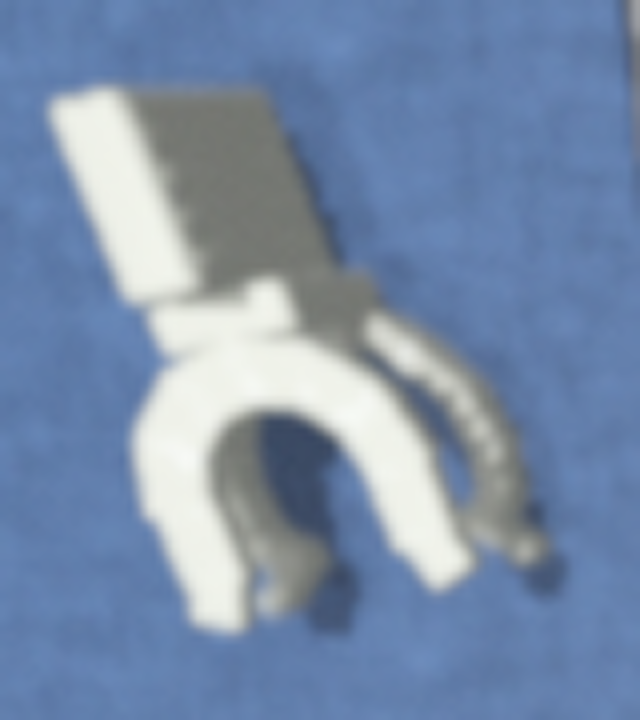

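View pics/w1p.png

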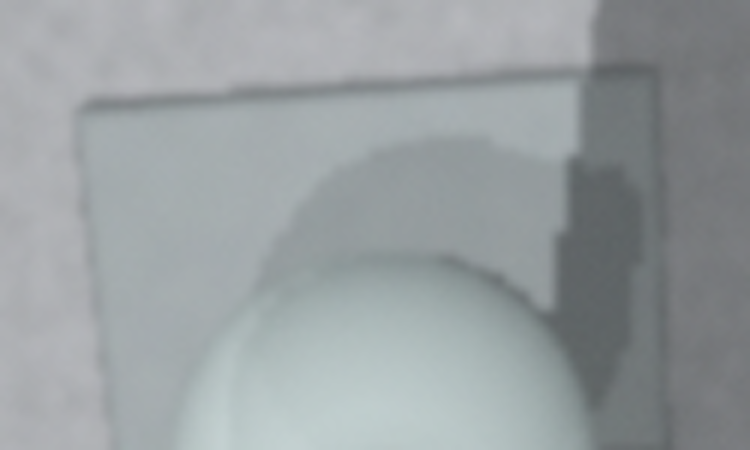

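Run:
```python
from h import *; addw(W1)
np.set_printoptions(precision=4,suppress=True)
C=lambda u,v,z:onz("wrist",full(60,80,8,u,v),z)
b1,b2,f1,f2=[C(*p,.039) for p in ((50,100),(125,88),(128,303),(202,285))]
print(b1,b2,f1,f2,"len",np.linalg.norm((f1+f2-b1-b2)/2),"wid",np.linalg.norm(b1-b2),np.linalg.norm(f1-f2))
d=(f1+f2-b1-b2)/2; print("yaw grip",np.degrees(np.arctan2(d[1],d[0])),"centre",(b1+b2+f1+f2)/4)
t1,t2=C(218,628,.028),C(455,578,.028); e=t2-t1
print("tips",t1,t2,np.degrees(np.arctan2(-e[0],e[1])),np.linalg.norm(e),(t1+t2)/2)
m=(t1+t2)/2-(b1+b2+f1+f2)/4;print(np.degrees(np.arctan2(m[1],m[0])))
P=lambda u,v:onz("wrist",full(255,145,6,u,v),.012)
a,b,c,d2=P(85,102),P(657,67),P(112,440),P(667,440)
print("plate",a,b,np.linalg.norm(a-b),np.degrees(np.arctan2(-(b-a)[0],(b-a)[1])),np.degrees(np.arctan2((c-a)[1],(c-a)[0])),np.degrees(np.arctan2((d2-b)[1],(d2-b)[0])))
yaw=np.radians(3.5); print("plate mid",(a+b)/2)
for q in ([.606,.0135,.24],[.6065,.0135,.185]): print(proj("wrist",q))
```

```text
[ 0.4567 -0.2816  0.039 ] [ 0.4551 -0.2703  0.039 ] [ 0.4856 -0.2766  0.039 ] [ 0.4829 -0.265   0.039 ] len 0.02884423254908333 wid 0.011440170000302648 0.011889705175469355
yaw grip 10.437141122767825 centre [ 0.4701 -0.2734  0.039 ]
tips [ 0.5367 -0.2808  0.028 ] [ 0.5286 -0.2417  0.028 ] 11.66095718132092 0.039906986294838506 [ 0.5326 -0.2613  0.028 ]
10.961105930105601
plate [ 0.5439 -0.0522  0.012 ] [0.5358 0.0734 0.012 ] 0.12591154083406242 3.6753045073674095 2.0115864546268076 3.9514089347286445
plate mid [0.5398 0.0106 0.012 ]
[317.284  303.7254]
[317.7069 268.3171]
```

>>> {"api": "drive_tool", "payload": {"series": [[[-0.03, -0.001, 0], [0, 0, 0], 255], [[-0.06, -0.001, 0], [0, 0, 0], 255], [[-0.071, -0.001, 0], [0, 0, 0], 255], [[-0.071, -0.001, 0.02], [0, 0, 0], 255], [[-0.071, -0.001, 0.04], [0, 0, 0], 255], [[-0.071, -0.001, 0.055], [0, 0, 0], 255], [[-0.071, -0.001, 0.066], [0, 0, 0], 255], [[-0.071, -0.001, 0.066], [0, 0, 0], 255], [[-0.071, -0.001, 0.066], [0, 0, 0], 255], [[-0.071, -0.001, 0.066], [0, 0, 0], 255]]}}

```text
clock: 3.2
tcp_pos: [0.6064, 0.0143, 0.2553]
tcp_rot: [[-1.0, -0.002, 0.001], [-0.002, 1.0, -0.001], [-0.001, -0.001, -1.0]]
force: [-0.0, 0.3, 1.0]
opening: -0.0001
```

Run:
```python
from h import *; from station import ctrl
s=ctrl.snapshot("side")["image"][:,:,::-1]; crop(s,300,140,80,60,10,"si2.png")
s=ctrl.snapshot("scene")["image"][:,:,::-1]; crop(s,260,160,80,60,10,"sc2.png")
plan(ctrl,[.606,.014,.25],0)
```

```text
t 3.3 tcp [0.6063 0.0142 0.2552] F [-0.32 -0.11  0.64] open 0.0001
shift [ 0.0003 -0.0002  0.0052] turn [-0.05  0.06  0.12]
```

View pics/si2.png

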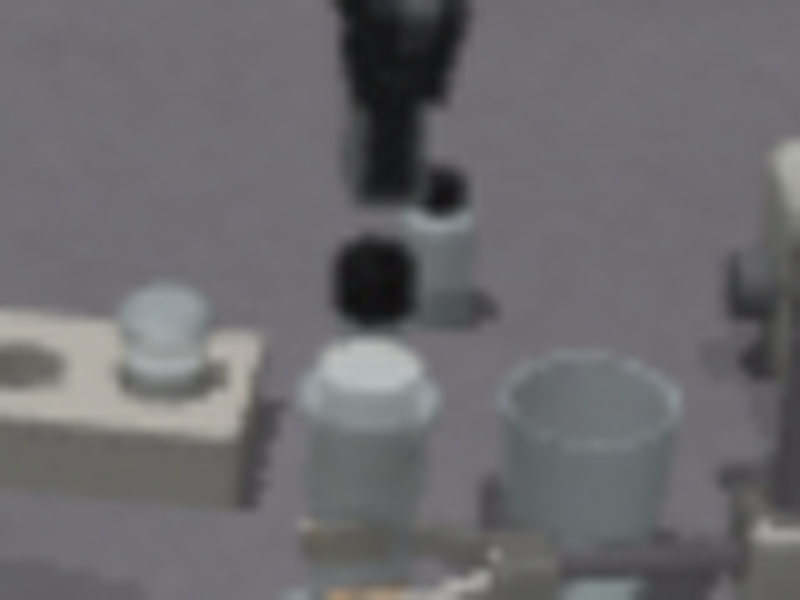

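View pics/sc2.png

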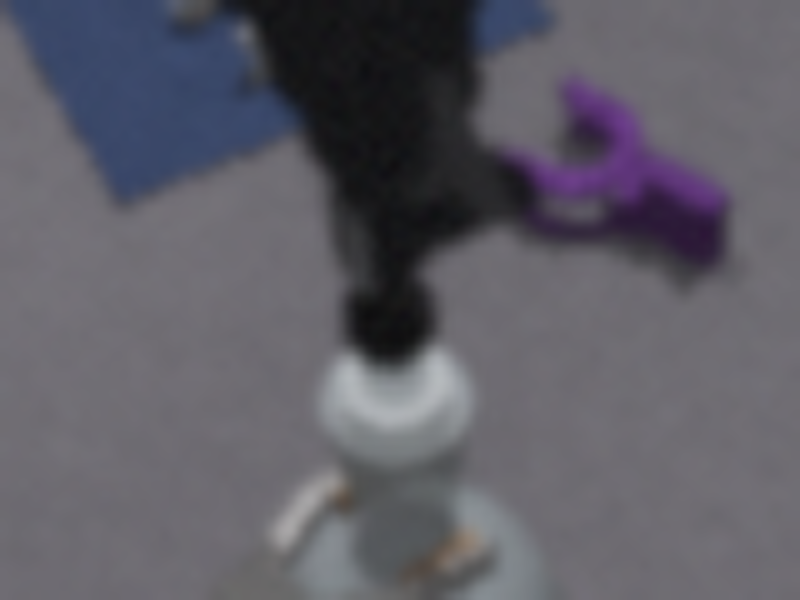

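Run:
```python
from h import *
np.set_printoptions(precision=2,suppress=True)
for c,(x,y) in dict(side=(300,140),scene=(260,160)).items():
  for q in ([.6063,.0143,.2552],[.6063,.0143,.24],[.6063,.0143,.231],[.6063,.0143,.185]):
    p=proj(c,q); print(c,q,(p-[x,y]+.5)*10-.5)
```

```text
side [0.6063, 0.0143, 0.2552] [380.42 204.29]
side [0.6063, 0.0143, 0.24] [378.03 250.67]
side [0.6063, 0.0143, 0.231] [376.62 277.87]
side [0.6063, 0.0143, 0.185] [369.59 414.07]
scene [0.6063, 0.0143, 0.2552] [383.64 265.39]
scene [0.6063, 0.0143, 0.24] [386.55 300.25]
scene [0.6063, 0.0143, 0.231] [388.24 320.46]
scene [0.6063, 0.0143, 0.185] [396.46 418.99]
```

>>> {"api": "drive_tool", "payload": {"series": [[[0, 0, 0.003], [0, 0, 0], 255], [[0, 0, 0.006], [0, 0, 0], 255], [[0, 0, 0.009], [0, 0, 0], 255], [[0, 0, 0.011], [0, 0, 0], 255], [[0, 0, 0.013], [0, 0, 0], 255], [[0, 0, 0.014], [0, 0, 0], 255], [[0, 0, 0.015], [0, 0, 0], 255], [[0, 0, 0.016], [0, 0, 0], 255], [[0, 0, 0.017], [0, 0, 0], 255], [[0, 0, 0.018], [0, 0, 0], 255]]}}

```text
clock: 4.3
tcp_pos: [0.6066, 0.0141, 0.2375]
tcp_rot: [[-1.0, -0.002, 0.002], [-0.002, 1.0, -0.001], [-0.002, -0.001, -1.0]]
force: [0.1, -0.3, 3.8]
opening: 0.0001
```

>>> {"api": "drive_tool", "payload": {"series": [[[0, 0, 0.0005], [0, 0, 0], 255], [[0, 0, 0.001], [0, 0, 0], 255], [[0, 0, 0.0015], [0, 0, 0], 255], [[0, 0, 0.002], [0, 0, 0], 255], [[0, 0, 0.0025], [0, 0, 0], 255], [[0, 0, 0.003], [0, 0, 0], 255], [[0, 0, 0.0035], [0, 0, 0], 255], [[0, 0, 0.004], [0, 0, 0], 255], [[0, 0, 0.004], [0, 0, 0], 255], [[0, 0, 0.004], [0, 0, 0], 255]]}}

```text
clock: 5.3
tcp_pos: [0.6065, 0.0142, 0.2334]
tcp_rot: [[-1.0, -0.002, 0.002], [-0.002, 1.0, -0.001], [-0.002, -0.001, -1.0]]
force: [-0.1, -0.1, 2.7]
opening: 0.0002
```

>>> {"api": "drive_tool", "payload": {"series": [[[0, 0, 0.0005], [0, 0, 0], 255], [[0, 0, 0.001], [0, 0, 0], 255], [[0, 0, 0.0015], [0, 0, 0], 255], [[0, 0, 0.002], [0, 0, 0], 255], [[0, 0, 0.0025], [0, 0, 0], 255], [[0, 0, 0.003], [0, 0, 0], 255], [[0, 0, 0.003], [0, 0, 0], 255], [[0, 0, 0.003], [0, 0, 0], 255], [[0, 0, 0.003], [0, 0, 0], 255], [[0, 0, 0.003], [0, 0, 0], 255]]}}

```text
clock: 6.3
tcp_pos: [0.6069, 0.0141, 0.2315]
tcp_rot: [[-1.0, -0.002, 0.003], [-0.002, 1.0, -0.001], [-0.003, -0.001, -1.0]]
force: [-2.3, 0.6, 9.7]
opening: -0.0003
```

>>> {"api": "drive_tool", "payload": {"series": [[[0, 0, 0.0005], [0, 0, 0], 255], [[0, 0, 0.001], [0, 0, 0], 255], [[0, 0, 0.0015], [0, 0, 0], 255], [[0, 0, 0.0015], [0, 0, 0], 255], [[0, 0, 0.0015], [0, 0, 0], 255], [[0, 0, 0.0015], [0, 0, 0], 255], [[0, 0, 0.0015], [0, 0, 0], 255], [[0, 0, 0.0015], [0, 0, 0], 255], [[0, 0, 0.0015], [0, 0, 0], 255], [[0, 0, 0.0015], [0, 0, 0], 255]]}}

```text
clock: 7.3
tcp_pos: [0.6072, 0.0142, 0.2315]
tcp_rot: [[-1.0, -0.002, 0.005], [-0.002, 1.0, -0.001], [-0.005, -0.001, -1.0]]
force: [-3.6, 0.5, 11.3]
opening: -0.0002
```

Run:
```python
from h import *; from station import ctrl
s=ctrl.snapshot("side")["image"][:,:,::-1]; crop(s,300,140,80,60,10,"si3.png")
plan(ctrl,[.606,.014,.33],0)
```

```text
t 7.35 tcp [0.6072 0.0142 0.2315] F [-3.01  1.18 11.19] open -0.0001
shift [ 0.0007 -0.0003 -0.0985] turn [-0.07  0.29  0.13]
```

View pics/si3.png

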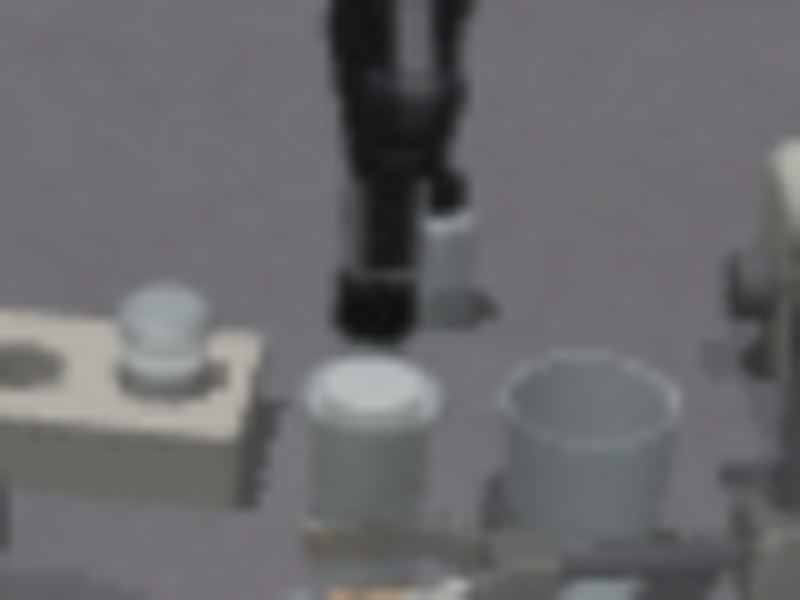

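>>> {"api": "drive_tool", "payload": {"series": [[[0, 0, -0.01], [0, 0, 0], 255], [[0, 0, -0.05], [0, 0, 0], 255], [[0.01, -0.02, -0.075], [0, 0, -3], 255], [[0.03, -0.06, -0.075], [0, 0, -6], 160], [[0.05, -0.1, -0.075], [0, 0, -11], 135], [[0.07, -0.14, -0.075], [0, 0, -11], 135], [[0.09, -0.18, -0.075], [0, 0, -11], 135], [[0.11, -0.22, -0.075], [0, 0, -11], 135], [[0.13, -0.26, -0.075], [0, 0, -11], 135], [[0.15, -0.287, -0.075], [0, 0, -11], 135]]}}

```text
clock: 8.35
tcp_pos: [0.4563, -0.2755, 0.3059]
tcp_rot: [[-0.982, -0.191, 0.005], [-0.191, 0.982, -0.002], [-0.004, -0.002, -1.0]]
force: [0.9, 0.3, -0.1]
opening: 0.0402
```

Run:
```python
from h import *; from station import ctrl
plan(ctrl,[.4703,-.2735,.12],10.9)
s=ctrl.snapshot("wrist"); cv2.imwrite("pics/w2.png",s["image"][:,:,::-1]); print(np.round(s["extrinsics"],5).tolist())
s=ctrl.snapshot("side")["image"][:,:,::-1]; crop(s,300,140,80,60,10,"si4.png")
```

```text
t 8.35 tcp [ 0.4563 -0.2755  0.3059] F [ 0.86  0.25 -0.07] open 0.0402
shift [-0.0133 -0.0003  0.1859] turn [-0.14  0.24  0.13]
[[-0.192, 0.93046, 0.31206, 0.37512], [0.98139, 0.1826, 0.05937, -0.29058], [-0.00174, 0.31765, -0.94821, 0.44854], [0.0, 0.0, 0.0, 1.0]]
```

View pics/w2.png

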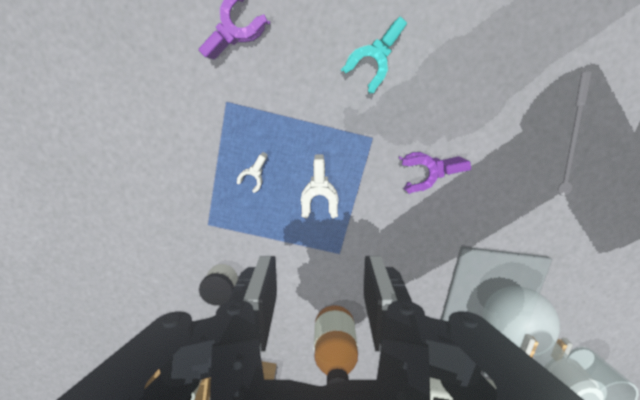

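View pics/si4.png

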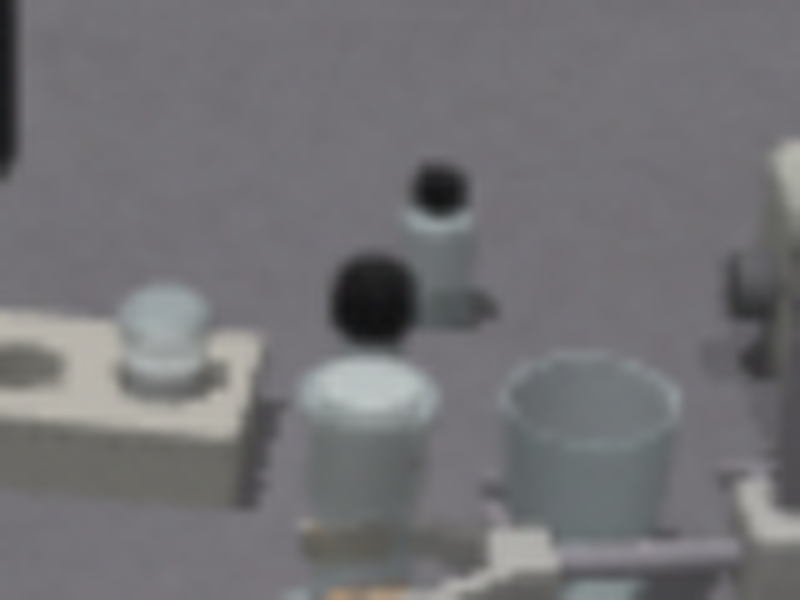

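Run:
```python
from h import *; from station import ctrl
np.set_printoptions(precision=4,suppress=True)
im=cv2.imread("pics/w2.png"); crop(im,285,140,70,90,8,"w2c.png"); crop(im,230,140,50,60,8,"w2s.png")
```

```text
(no output)
```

View pics/w2c.png

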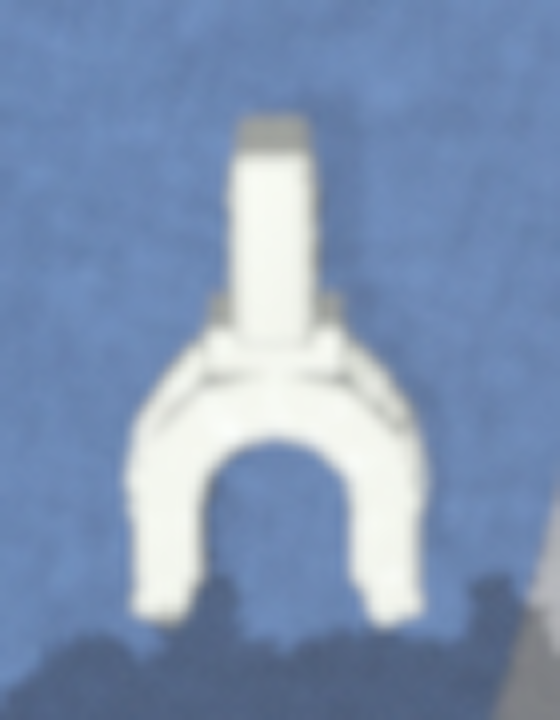

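```bash
cat >> h.py <<'E'
W2=[[-0.192, 0.93046, 0.31206, 0.37512], [0.98139, 0.1826, 0.05937, -0.29058], [-0.00174, 0.31765, -0.94821, 0.44854], [0.0, 0.0, 0.0, 1.0]]
E
python3 - <<'E'
from h import *; addw(W2)
from station import ctrl
np.set_printoptions(precision=4,suppress=True)
C=lambda u,v,z:onz("wrist",full(285,140,8,u,v),z)
b=(C(232,152,.039)+C(316,152,.039))/2; f=(C(236,345,.039)+C(307,345,.039))/2
t=(C(160,612,.028)+C(396,612,.028))/2
ang=lambda d:np.degrees(np.arctan2(d[1],d[0]))
print(b,f,(b+f)/2,np.linalg.norm(f-b),ang(f-b),"tips",t,ang(t-(b+f)/2),np.linalg.norm(t-(b+f)/2))
e=C(396,612,.028)-C(160,612,.028); print(ang(e)-90)
u=np.array([np.cos(np.radians(11)),np.sin(np.radians(11))]);n=np.array([-u[1],u[0]])
g=((b+f)/2)[:2]
for px,z in (((269,155),.027),((268,175),.01),((262,190),.01),((400,165),.02),((403,190),.02)):
    q=onz("wrist",px,z)[:2]-g; print(px,"along",q@u,"lat",q@n)
plan(ctrl,[g[0],g[1],.09],11)
E
```

```text
[ 0.455  -0.2769  0.039 ] [ 0.4844 -0.2716  0.039 ] [ 0.4697 -0.2743  0.039 ] 0.029876159373039786 10.281897795138658 tips [ 0.5312 -0.2615  0.028 ] 11.736637603790742 0.06370697555601455
11.10720444968564
(269, 155) along -0.01689246209907298 lat -0.06106810474748667
(268, 175) along 0.012547302178877145 lat -0.0661090882694994
(262, 190) along 0.03290678242321178 lat -0.07498140731231293
(400, 165) along -0.0031369644157197216 lat 0.10238798575601224
(403, 190) along 0.029654116382475504 lat 0.10871021656096772
t 8.45 tcp [ 0.4553 -0.2762  0.3058] F [ 0.55  0.08 -0.11] open 0.0402
shift [-0.0138 -0.0003  0.2158] turn [-0.14  0.18 -0.2 ]
```

>>> {"api": "drive_tool", "payload": {"series": [[[-0.005, 0, 0.04], [0, 0.2, -0.2], 135], [[-0.01, 0, 0.085], [0, 0.2, -0.2], 135], [[-0.014, 0, 0.13], [0, 0.2, -0.2], 135], [[-0.014, 0, 0.175], [0, 0.2, -0.2], 135], [[-0.014, 0, 0.21], [0, 0.2, -0.2], 135], [[-0.014, 0, 0.22], [0, 0.2, -0.2], 135], [[-0.014, 0, 0.235], [0, 0.2, -0.2], 135], [[-0.014, 0, 0.245], [0, 0.2, -0.2], 135], [[-0.014, 0, 0.245], [0, 0.2, -0.2], 135], [[-0.014, 0, 0.245], [0, 0.2, -0.2], 135]]}}

```text
clock: 9.45
tcp_pos: [0.4706, -0.2743, 0.0618]
tcp_rot: [[-0.982, -0.191, 0.001], [-0.191, 0.982, -0.003], [-0.001, -0.003, -1.0]]
force: [-0.5, 1.1, 0.2]
opening: 0.0402
```

Run:
```python
from h import *; from station import ctrl
plan(ctrl,[.47,-.274,.006],11)
s=ctrl.snapshot("wrist"); cv2.imwrite("pics/w3.png",s["image"][:,:,::-1])
```

```text
t 9.45 tcp [ 0.4706 -0.2743  0.0618] F [-0.55  1.07  0.2 ] open 0.0402
shift [0.0006 0.0006 0.0558] turn [-0.18  0.03  0.01]
```

View pics/w3.png

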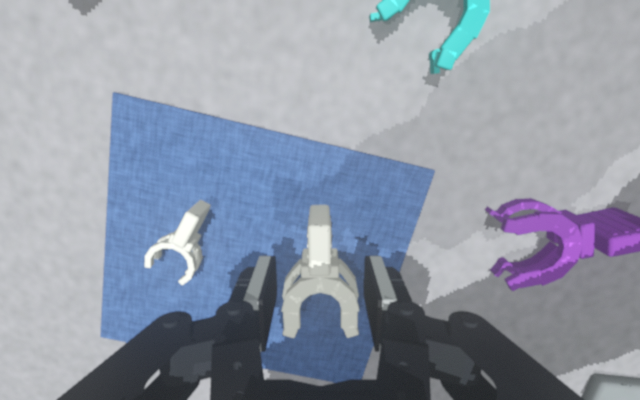

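>>> {"api": "drive_tool", "payload": {"series": [[[0.0005, 0.0005, 0.01], [0, 0, 0], 135], [[0.0005, 0.0005, 0.02], [0, 0, 0], 135], [[0.0005, 0.0005, 0.03], [0, 0, 0], 135], [[0.0005, 0.0005, 0.04], [0, 0, 0], 135], [[0.0005, 0.0005, 0.05], [0, 0, 0], 135], [[0.0005, 0.0005, 0.055], [0, 0, 0], 135], [[0.0005, 0.0005, 0.055], [0, 0, 0], 135], [[0.0005, 0.0005, 0.055], [0, 0, 0], 255], [[0.0005, 0.0005, 0.055], [0, 0, 0], 255], [[0.0005, 0.0005, 0.055], [0, 0, 0], 255]]}}

```text
clock: 10.5
tcp_pos: [0.4707, -0.2745, 0.0075]
tcp_rot: [[-0.982, -0.191, 0.002], [-0.191, 0.982, -0.004], [-0.002, -0.004, -1.0]]
force: [0.5, 0.9, -0.3]
opening: 0.0111
```

Run:
```python
from h import *; from station import ctrl
plan(ctrl,[.47,-.274,.1],11)
s=ctrl.snapshot("wrist"); cv2.imwrite("pics/w4.png",s["image"][:,:,::-1])
s=ctrl.snapshot("side")["image"][:,:,::-1]; crop(s,265,265,80,60,10,"si5.png")
```

```text
t 10.5 tcp [ 0.4707 -0.2745  0.0075] F [ 0.52  0.89 -0.27] open 0.0111
shift [ 0.0004  0.0002 -0.0925] turn [-0.26  0.09  0.01]
```

View pics/w4.png

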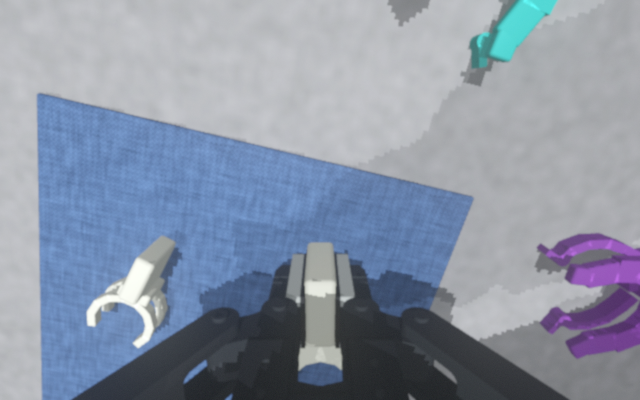

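View pics/si5.png

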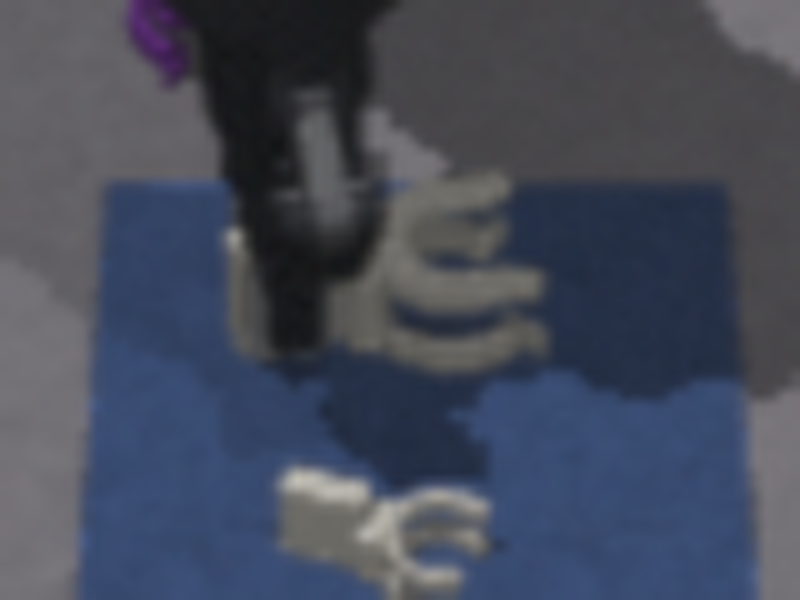

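Run:
```python
from h import *; from station import ctrl
plan(ctrl,[.497,.0075,.1805],3.5)
```

```text
t 10.6 tcp [ 0.4706 -0.2745  0.0075] F [0.22 0.26 1.17] open 0.0113
shift [-0.08    0.271  -0.1741] turn [-0.25  0.11  7.5 ]
```

>>> {"api": "drive_tool", "payload": {"series": [[[0, 0, -0.01], [0, 0, 0], 255], [[0, 0, -0.03], [0, 0, 0], 255], [[0, 0, -0.06], [0, 0, 0], 255], [[0, 0, -0.1], [0, 0, 0], 255], [[0, 0, -0.14], [0, 0, 0], 255], [[-0.01, 0.02, -0.174], [0, 0, 0], 255], [[-0.02, 0.055, -0.174], [0, 0, 2], 255], [[-0.03, 0.095, -0.174], [0, 0, 5], 255], [[-0.04, 0.135, -0.174], [0, 0, 7.5], 255], [[-0.052, 0.175, -0.174], [0, 0, 7.5], 255]]}}

```text
clock: 11.6
tcp_pos: [0.4875, -0.0907, 0.1817]
tcp_rot: [[-0.998, -0.06, 0.003], [-0.06, 0.998, -0.004], [-0.003, -0.005, -1.0]]
force: [1.1, -0.5, -1.1]
opening: 0.011
```

Run:
```python
from h import *; from station import ctrl
plan(ctrl,[.497,.0075,.1805],3.5)
```

```text
t 11.6 tcp [ 0.4875 -0.0907  0.1817] F [ 1.07 -0.47 -1.09] open 0.011
shift [-0.0153  0.0974  0.0008] turn [-0.26  0.17 -0.08]
```

>>> {"api": "drive_tool", "payload": {"series": [[[-0.005, 0.03, 0.001], [-0.25, 0.15, 0], 255], [[-0.01, 0.06, 0.001], [-0.25, 0.15, 0], 255], [[-0.014, 0.085, 0.001], [-0.25, 0.15, 0], 255], [[-0.015, 0.0975, 0.001], [-0.25, 0.15, 0], 255], [[-0.015, 0.0975, 0.001], [-0.25, 0.15, 0], 255], [[-0.015, 0.0975, 0.001], [-0.25, 0.15, 0], 255], [[-0.015, 0.0975, 0.001], [-0.25, 0.15, 0], 255], [[-0.015, 0.0975, 0.001], [-0.25, 0.15, 0], 255], [[-0.015, 0.0975, 0.001], [-0.25, 0.15, 0], 255], [[-0.015, 0.0975, 0.001], [-0.25, 0.15, 0], 255]]}}

```text
clock: 12.6
tcp_pos: [0.4966, 0.007, 0.1803]
tcp_rot: [[-0.998, -0.059, 0.0], [-0.059, 0.998, -0.0], [-0.0, -0.0, -1.0]]
force: [0.3, 0.6, -0.8]
opening: 0.0112
```

Run:
```python
from h import *; from station import ctrl
plan(ctrl,[.519,.009,.1805],3.5)
for n,(x,y) in dict(side=(285,150),scene=(265,160),wrist=(270,230)).items():
    s=ctrl.snapshot(n)
    if n=="wrist": cv2.imwrite("pics/w6.png",s["image"][:,:,::-1])
    else: crop(s["image"][:,:,::-1],x,y,80,60,10,n+"6.png")
```

```text
t 12.6 tcp [0.4966 0.007  0.1803] F [ 0.25  0.57 -0.77] open 0.0112
shift [-0.0224  0.0007 -0.0002] turn [-0.01  0.02 -0.13]
```

View pics/side6.png

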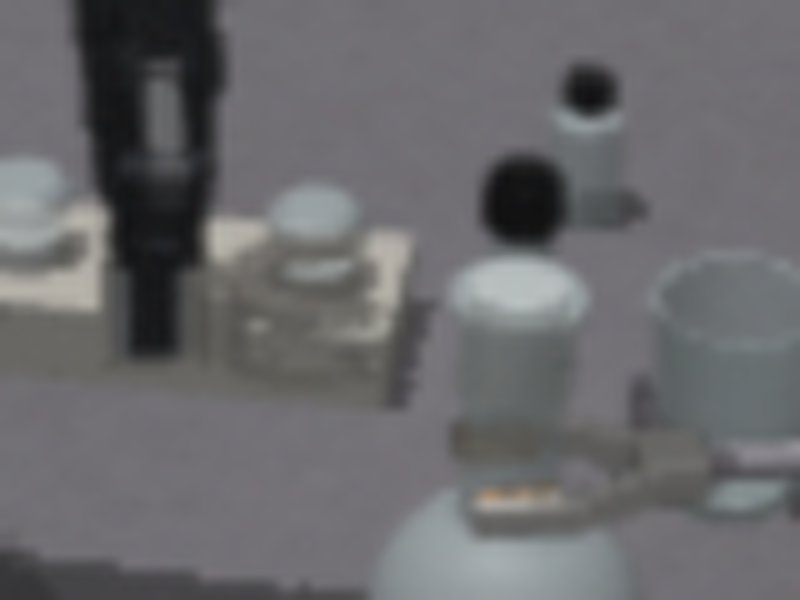

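View pics/scene6.png

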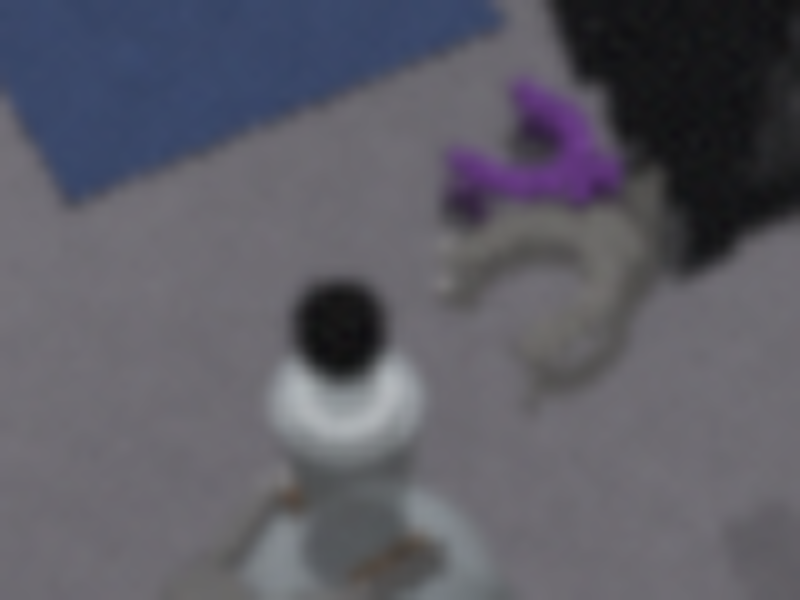

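View pics/w6.png

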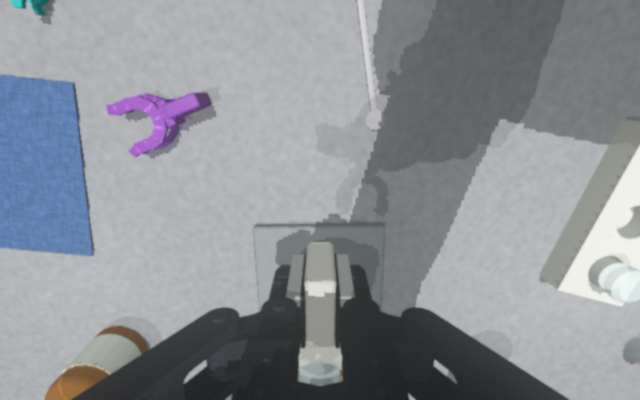

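```bash
cat > ov.py <<'E'
from h import *; from station import ctrl
import sys
tag=sys.argv[1]; N=np.array([.6063,.0142]); rim=.1915; ox=.0445; oz=.0045
s=ctrl.sense(); R=s["tcp_rot"]@np.diag([-1,1,-1]); p=s["tcp_pos"]
T=lambda q: p+R@(np.array(q)+[ox,0,-oz])
th=np.linspace(0,2*np.pi,40)
def circ(r,z): return [[N[0]+r*np.cos(a),N[1]+r*np.sin(a),z] for a in th]
arc=np.linspace(np.radians(60),np.radians(300),30)
L=[([T([22*np.cos(a) ,20*np.sin(a),0][:0] or [.0205*np.cos(a),.0205*np.sin(a),z]) for a in arc],(0,255,255)) for z in (0,.008)]
L+=[([T([.018,sg*.0125,.025]),T([0,sg*.0125,.025])],(0,0,255)) for sg in (1,-1)]
g=[[-.059,-.006],[-.059,.006],[-.030,.006],[-.030,-.006],[-.059,-.006]]
L+=[([T([*q,.036]) for q in g],(0,0,255)),([T([*q,0]) for q in g],(0,255,255))]
L+=[(circ(.0203,rim),(0,255,0)),(circ(.0203,rim-.006),(0,255,0)),(circ(.0115,rim+.04),(255,0,255)),(circ(.0115,rim+.022),(255,0,255))]
for n,(x,y) in dict(side=(285,150),scene=(265,160)).items():
    im=ctrl.snapshot(n)["image"][:,:,::-1]; k=10
    c=cv2.resize(im[y:y+60,x:x+80],None,fx=k,fy=k,interpolation=cv2.INTER_CUBIC)
    for P,col in L:
        q=np.array([(proj(n,a)-[x,y]+.5)*k-.5 for a in P]).round().astype(np.int32)
        cv2.polylines(c,[q],False,col,1)
    cv2.imwrite(f"pics/{n}_{tag}.png",c)
E
python3 ov.py a
```

```text
(no output)
```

View pics/side_a.png

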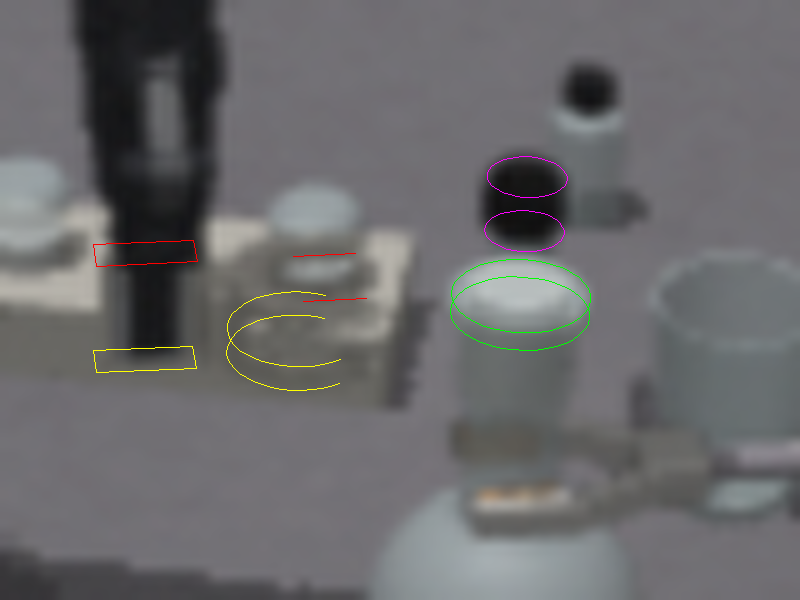

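View pics/scene_a.png

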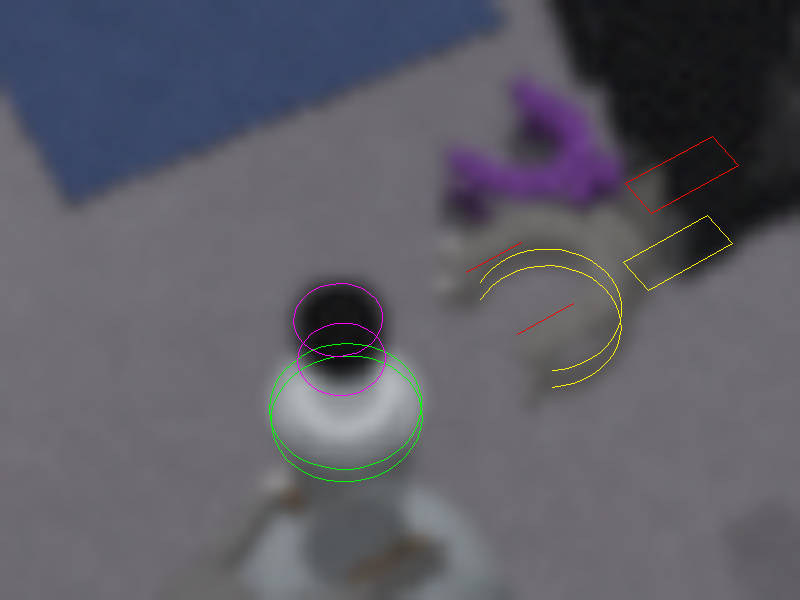

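Run:
```python
from h import *
for n in("scene_a","scene6","side6"):
    c=cv2.imread(f"pics/{n}.png"); l=cv2.createCLAHE(6,(4,4)); lab=cv2.cvtColor(c,cv2.COLOR_BGR2LAB); lab[...,0]=l.apply(lab[...,0]); c=cv2.cvtColor(lab,cv2.COLOR_LAB2BGR)
    if "scene" in n: c=cv2.resize(c[130:450,380:780],None,fx=2,fy=2)
    else: c=cv2.resize(c[180:460,60:440],None,fx=2,fy=2)
    cv2.imwrite(f"pics/{n}_e.png",c)
```

```text
(no output)
```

View pics/scene6_e.png

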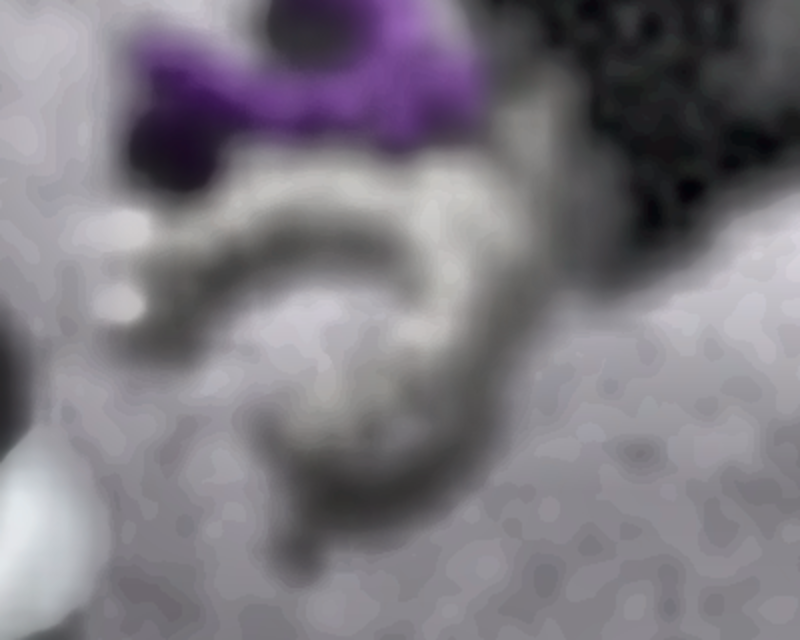

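View pics/scene_a_e.png

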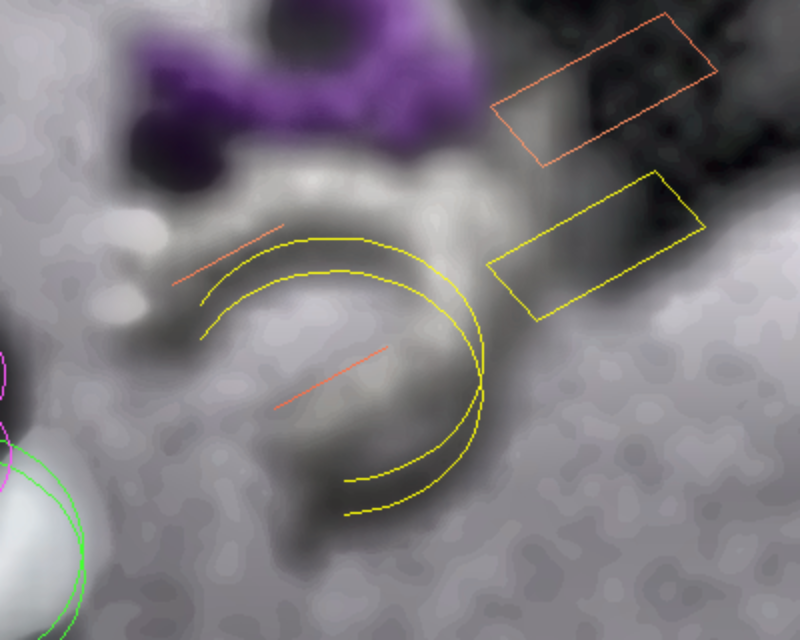

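View pics/side6_e.png

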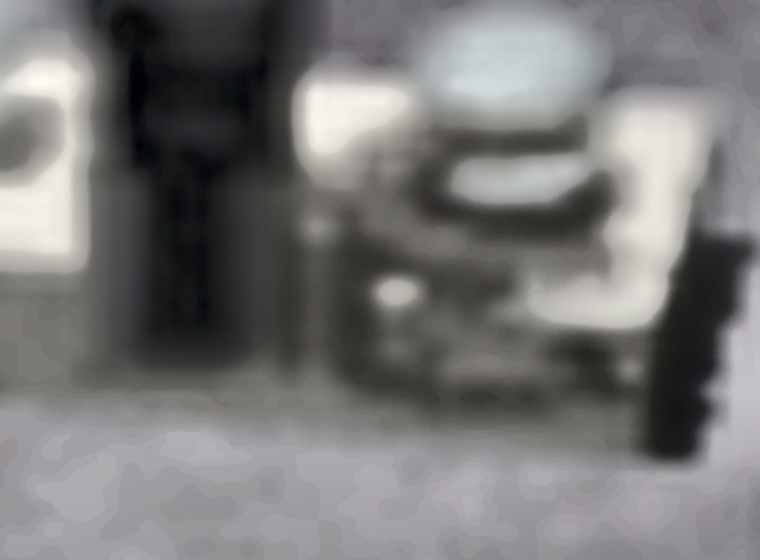

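>>> {"api": "drive_tool", "payload": {"series": [[[-0.006, 0.0005, 0], [0, 0, 0], 255], [[-0.012, 0.0005, 0], [0, 0, 0], 255], [[-0.018, 0.0005, 0], [0, 0, 0], 255], [[-0.024, 0.0005, 0], [0, 0, 0], 255], [[-0.03, 0.0005, 0], [0, 0, 0], 255], [[-0.034, 0.0005, 0], [0, 0, 0], 255], [[-0.036, 0.0005, 0], [0, 0, 0], 255], [[-0.036, 0.0005, 0], [0, 0, 0], 255], [[-0.036, 0.0005, 0], [0, 0, 0], 255], [[-0.036, 0.0005, 0], [0, 0, 0], 255]]}}

```text
clock: 13.85
tcp_pos: [0.5323, 0.0102, 0.1803]
tcp_rot: [[-0.998, -0.06, 0.0], [-0.06, 0.998, -0.0], [-0.0, -0.0, -1.0]]
force: [-0.2, 0.8, -0.5]
opening: 0.0109
```

```bash
python3 ov.py b
python3 - <<'E'
from h import *; from station import ctrl
plan(ctrl,[.5616,.0115,.1805],3.5)
E
```

```text
t 13.95 tcp [0.5324 0.0102 0.1804] F [ 0.59 -0.49  0.28] open 0.0113
shift [-0.0293 -0.0004 -0.0001] turn [-0.01  0.02 -0.08]
```

View pics/side_b.png

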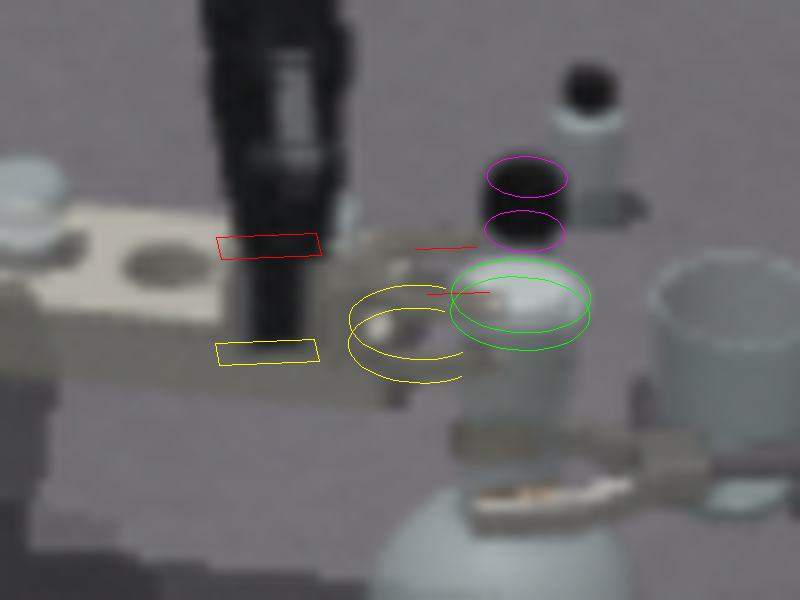

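View pics/scene_b.png

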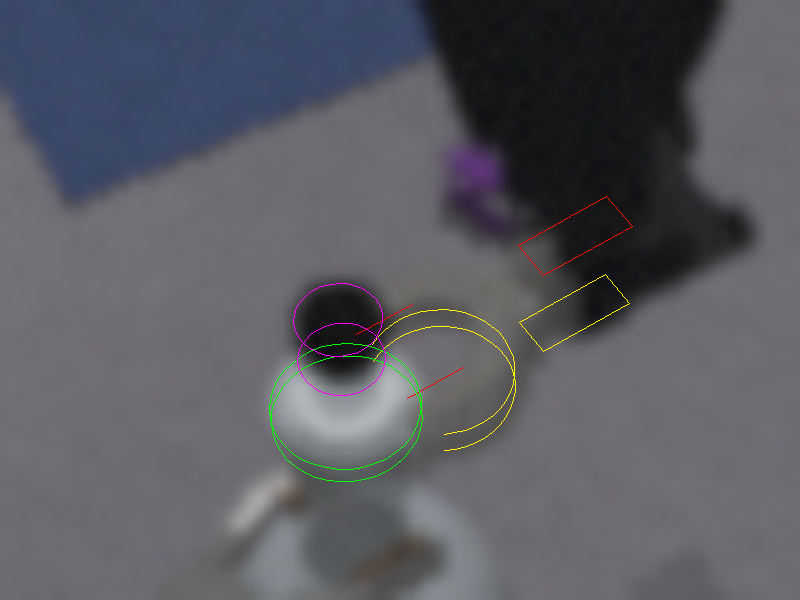

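>>> {"api": "drive_tool", "payload": {"series": [[[-0.002, 0, 0], [0, 0, 0], 255], [[-0.004, 0, 0], [0, 0, 0], 255], [[-0.005, 0, 0], [0, 0, 0], 255], [[-0.006, 0, 0], [0, 0, 0], 255], [[-0.0065, 0, 0], [0, 0, 0], 255], [[-0.007, 0, 0], [0, 0, 0], 255], [[-0.0075, 0, 0], [0, 0, 0], 255], [[-0.008, 0, 0], [0, 0, 0], 255], [[-0.0085, 0, 0], [0, 0, 0], 255], [[-0.009, 0, 0], [0, 0, 0], 255]]}}

```text
clock: 14.95
tcp_pos: [0.5389, 0.0101, 0.1794]
tcp_rot: [[-0.998, -0.059, -0.005], [-0.059, 0.998, -0.001], [0.005, -0.001, -1.0]]
force: [-7.0, -3.7, -0.3]
opening: 0.0114
```

>>> {"api": "drive_tool", "payload": {"series": [[[-0.003, -0.001, -0.001], [0, -0.3, 0], 255], [[-0.004, -0.001, -0.001], [0, -0.3, 0], 255], [[-0.0045, -0.001, -0.001], [0, -0.3, 0], 255], [[-0.005, -0.001, -0.001], [0, -0.3, 0], 255], [[-0.0055, -0.001, -0.001], [0, -0.3, 0], 255], [[-0.006, -0.001, -0.001], [0, -0.3, 0], 255], [[-0.006, -0.001, -0.001], [0, -0.3, 0], 255], [[-0.006, -0.001, -0.001], [0, -0.3, 0], 255], [[-0.006, -0.001, -0.001], [0, -0.3, 0], 255], [[-0.006, -0.001, -0.001], [0, -0.3, 0], 255]]}}

```text
clock: 15.95
tcp_pos: [0.5411, 0.0098, 0.1789]
tcp_rot: [[-0.998, -0.059, -0.008], [-0.059, 0.998, -0.001], [0.008, -0.0, -1.0]]
force: [-8.4, -1.4, -0.4]
opening: 0.0112
```

```bash
python3 ov.py c
python3 - <<'E'
from h import *; from station import ctrl
plan(ctrl,[.5616,.0115,.1805],3.5)
E
```

```text
t 16.05 tcp [0.5411 0.0098 0.1789] F [-9.03 -1.83 -0.98] open 0.0114
shift [-0.0206  0.0005 -0.0018] turn [-0.02 -0.45 -0.12]
```

View pics/side_c.png

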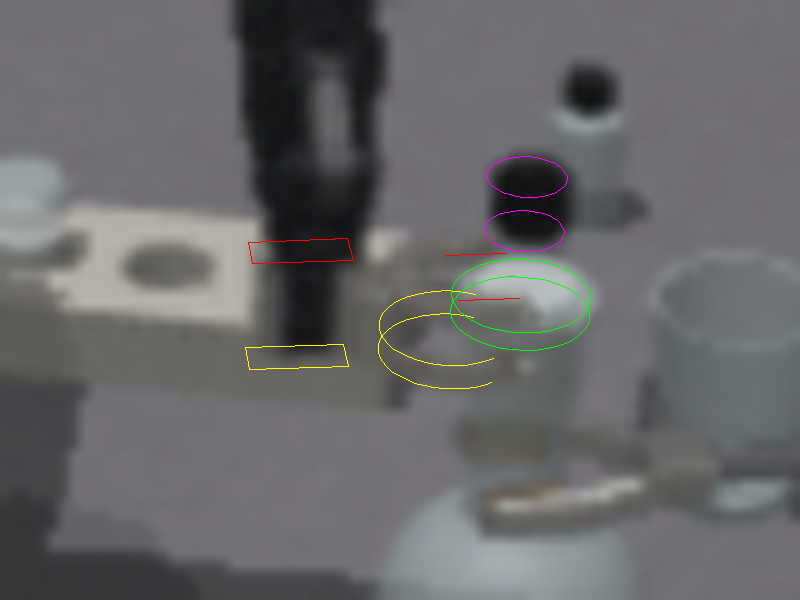

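View pics/scene_c.png

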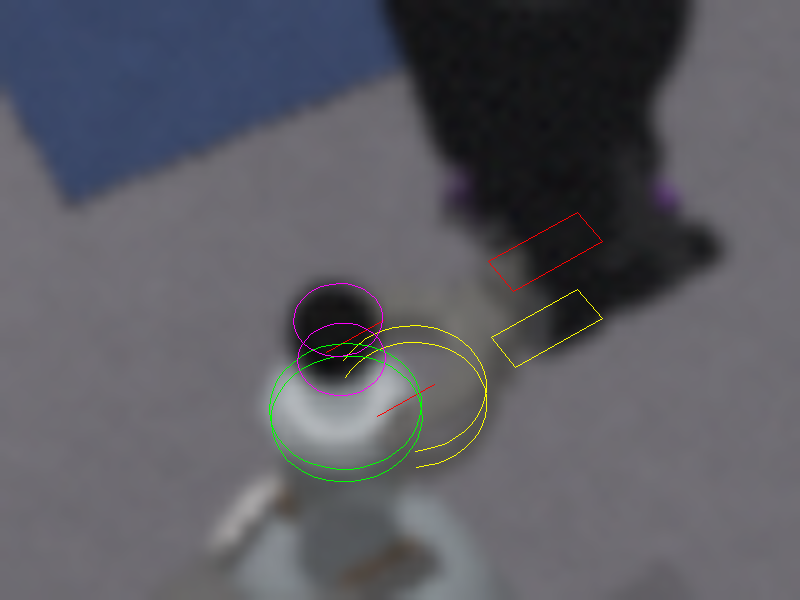

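>>> {"api": "drive_tool", "payload": {"series": [[[-0.004, -0.0005, -0.002], [0, -0.6, 0], 255], [[-0.0045, -0.0005, -0.0025], [0, -0.8, 0], 255], [[-0.005, -0.0005, -0.0025], [0, -0.8, 0], 255], [[-0.0055, -0.0005, -0.0025], [0, -0.8, 0], 255], [[-0.006, -0.0005, -0.0025], [0, -0.8, 0], 255], [[-0.0065, -0.0005, -0.0025], [0, -0.8, 0], 255], [[-0.007, -0.0005, -0.0025], [0, -0.8, 0], 255], [[-0.0075, -0.0005, -0.0025], [0, -0.8, 0], 255], [[-0.008, -0.0005, -0.0025], [0, -0.8, 0], 255], [[-0.008, -0.0005, -0.0025], [0, -0.8, 0], 255]]}}

```text
clock: 17.05
tcp_pos: [0.5461, 0.0101, 0.18]
tcp_rot: [[-0.998, -0.059, -0.0], [-0.059, 0.998, 0.001], [0.0, 0.001, -1.0]]
force: [-6.1, -1.2, -1.1]
opening: 0.0112
```

>>> {"api": "drive_tool", "payload": {"series": [[[-0.0035, 0, -0.001], [0, -0.4, 0], 255], [[-0.0045, 0, -0.001], [0, -0.4, 0], 255], [[-0.005, 0, -0.001], [0, -0.4, 0], 255], [[-0.0055, 0, -0.001], [0, -0.4, 0], 255], [[-0.006, 0, -0.001], [0, -0.4, 0], 255], [[-0.0065, 0, -0.001], [0, -0.4, 0], 255], [[-0.007, 0, -0.001], [0, -0.4, 0], 255], [[-0.0075, 0, -0.001], [0, -0.4, 0], 255], [[-0.008, 0, -0.001], [0, -0.4, 0], 255], [[-0.008, 0, -0.001], [0, -0.4, 0], 255]]}}

```text
clock: 18.05
tcp_pos: [0.5555, 0.0105, 0.1816]
tcp_rot: [[-0.998, -0.059, 0.009], [-0.059, 0.998, 0.001], [-0.009, 0.001, -1.0]]
force: [4.1, -1.3, 0.3]
opening: 0.011
```

>>> {"api": "drive_tool", "payload": {"series": [[[-0.001, 0, 0], [0, 0.2, 0], 255], [[-0.002, 0, 0.0005], [0, 0.4, 0], 255], [[-0.003, 0.0003, 0.001], [0, 0.5, 0], 255], [[-0.004, 0.0003, 0.001], [0, 0.5, 0], 255], [[-0.005, 0.0003, 0.001], [0, 0.5, 0], 255], [[-0.0055, 0.0003, 0.001], [0, 0.5, 0], 255], [[-0.006, 0.0003, 0.001], [0, 0.5, 0], 255], [[-0.006, 0.0003, 0.001], [0, 0.5, 0], 255], [[-0.006, 0.0003, 0.001], [0, 0.5, 0], 255], [[-0.006, 0.0003, 0.001], [0, 0.5, 0], 255]]}}

```text
clock: 19.05
tcp_pos: [0.5606, 0.0111, 0.1803]
tcp_rot: [[-0.998, -0.059, -0.001], [-0.059, 0.998, 0.0], [0.001, 0.0, -1.0]]
force: [-3.8, -1.8, -0.4]
opening: 0.0108
```

```bash
python3 ov.py d
python3 - <<'E'
from h import *; from station import ctrl
plan(ctrl,[.5616,.0115,.1805],3.5)
E
```

```text
t 19.15 tcp [0.5607 0.0111 0.1803] F [-3.5  -2.6   0.41] open 0.0112
shift [-0.0009  0.0003 -0.0002] turn [ 0.03 -0.05 -0.11]
```

View pics/side_d.png

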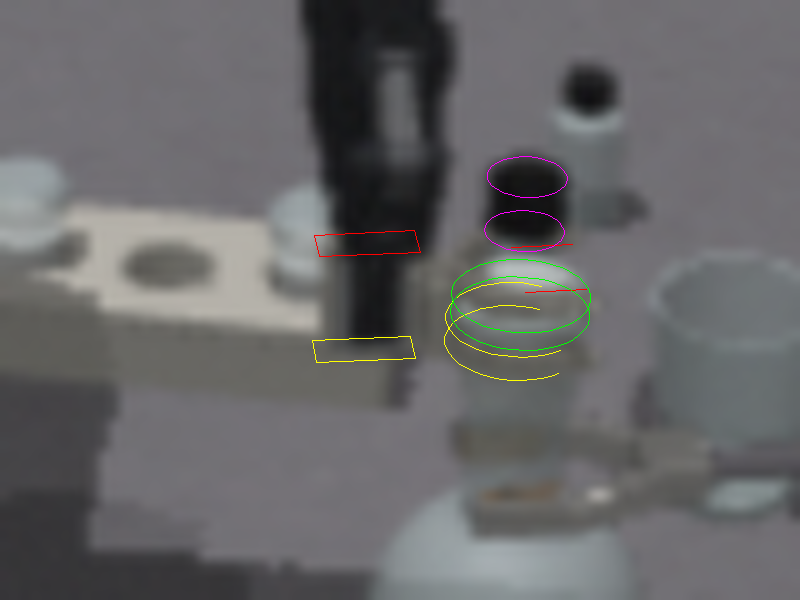

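View pics/scene_d.png

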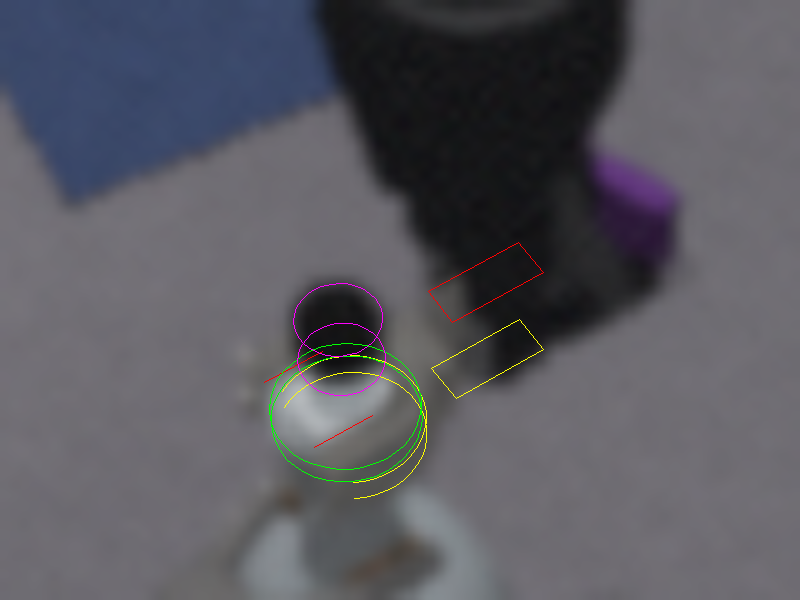

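>>> {"api": "drive_tool", "payload": {"series": [[[0, -0.0003, 0], [0, 0, 0], 255], [[0, -0.0003, 0], [0, 0, 0], 255], [[0, -0.0003, 0], [0, 0, 0], 255], [[0, -0.0003, 0], [0, 0, 0], 220], [[0, -0.0003, 0], [0, 0, 0], 200], [[0, -0.0003, 0], [0, 0, 0], 170], [[0, -0.0003, 0], [0, 0, 0], 140], [[0, -0.0003, 0], [0, 0, 0], 140], [[0, -0.0003, 0], [0, 0, 0], 140], [[0, -0.0003, 0], [0, 0, 0], 140]]}}

```text
clock: 20.15
tcp_pos: [0.5609, 0.0108, 0.1803]
tcp_rot: [[-0.998, -0.059, -0.001], [-0.059, 0.998, 0.001], [0.001, 0.001, -1.0]]
force: [0.8, -1.0, 0.1]
opening: 0.0384
```

```bash
python3 ov.py e
python3 - <<'E'
from h import *; from station import ctrl
plan(ctrl,[.5616,.0115,.1805],3.5)
s=ctrl.snapshot("wrist"); cv2.imwrite("pics/w7.png",s["image"][:,:,::-1])
E
```

```text
t 20.25 tcp [0.5608 0.0108 0.1803] F [ 0.1   0.35 -0.38] open 0.0386
shift [-0.0009  0.0006 -0.0002] turn [ 0.03 -0.04 -0.11]
```

View pics/w7.png

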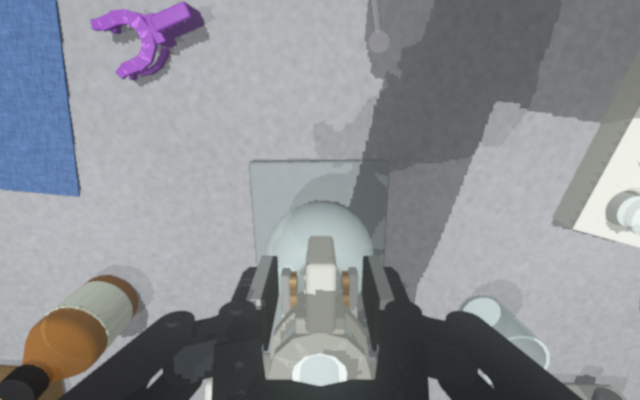

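View pics/side_e.png

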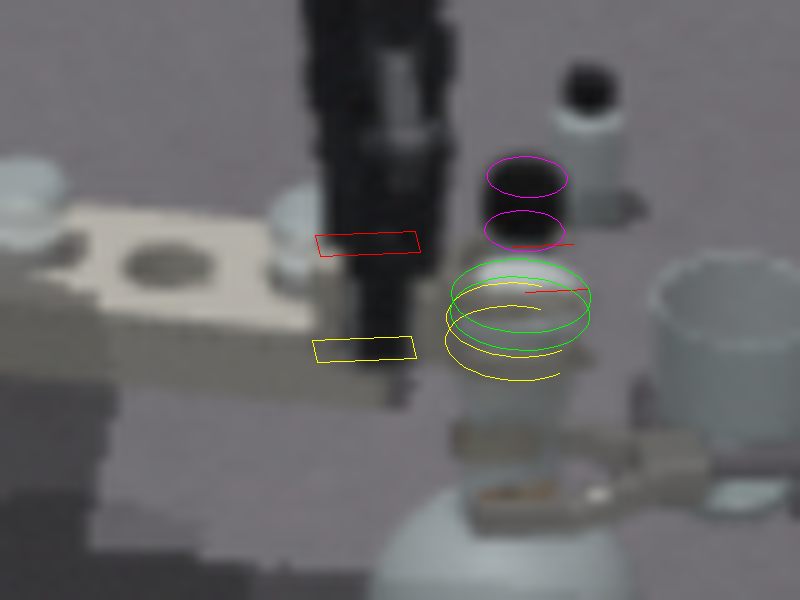

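>>> {"api": "drive_tool", "payload": {"series": [[[0.005, 0, 0], [0, 0, 0], 140], [[0.005, 0, -0.01], [0, 0, 0], 140], [[0.005, 0, -0.025], [0, 0, 0], 140], [[0.005, 0, -0.045], [0, 0, 0], 140], [[0.01, 0, -0.08], [0, 0, 0], 140], [[0.04, 0, -0.11], [0, 0, 0], 140], [[0.08, 0, -0.12], [0, 0, 0], 140], [[0.1, 0, -0.12], [0, 0, 0], 140], [[0.1, 0, -0.12], [0, 0, 0], 140], [[0.1, 0, -0.12], [0, 0, 0], 140]]}}

```text
clock: 21.3
tcp_pos: [0.4616, 0.0048, 0.3013]
tcp_rot: [[-0.998, -0.059, 0.001], [-0.059, 0.998, 0.0], [-0.001, 0.0, -1.0]]
force: [-0.0, 0.6, -0.7]
opening: 0.0383
```

Run:
```python
from h import *; from station import ctrl
plan(ctrl,[.5616,.0115,.1805],3.5)
s=ctrl.snapshot("wrist"); cv2.imwrite("pics/w8.png",s["image"][:,:,::-1]); print(np.round(s["extrinsics"],5).tolist())
s=ctrl.snapshot("side")["image"][:,:,::-1]; crop(s,285,150,80,60,10,"si8.png")
s=ctrl.snapshot("scene")["image"][:,:,::-1]; crop(s,265,160,80,60,10,"sc8.png"); cv2.imwrite("pics/scene8.png",s)
```

```text
t 21.3 tcp [0.4616 0.0048 0.3013] F [-0.03  0.64 -0.65] open 0.0383
shift [-0.1001  0.0008  0.1209] turn [ 0.01  0.08 -0.12]
[[-0.0595, 0.9475, 0.31418, 0.37946], [0.99823, 0.0562, 0.01958, 7e-05], [0.0009, 0.31479, -0.94916, 0.44417], [0.0, 0.0, 0.0, 1.0]]
```

View pics/w8.png

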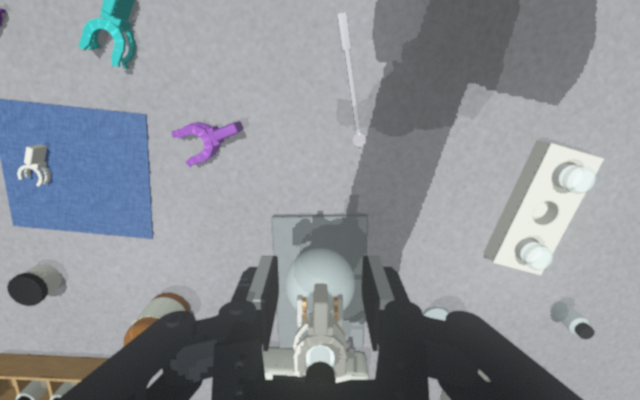

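View pics/si8.png

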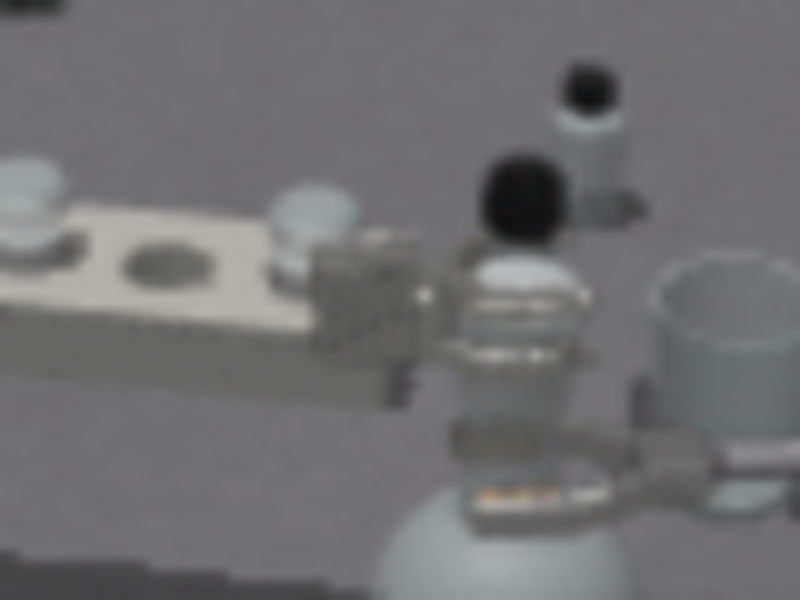

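View pics/sc8.png

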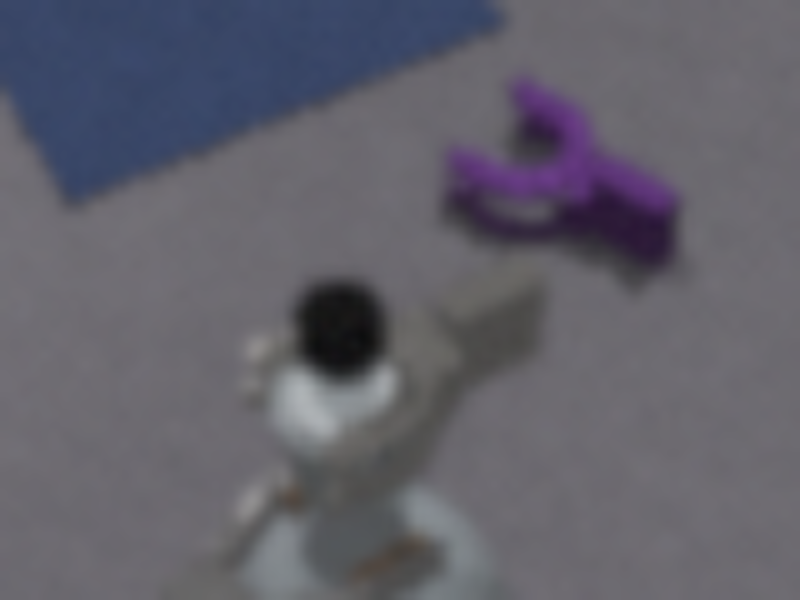

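Run:
```python
from station import ctrl
print(ctrl.hand_in()); s=ctrl.sense(); print(s["clock"],s["force"])
```

```text
the job is handed in; nothing more can be done
None
the job is handed in; nothing more can be done
```

I pressed the adapter home, snapped the larger white clip onto the joint, let go, backed away and handed the job in at about 21 s. The hand-in gives no verdict, so the results below are my own checks.

- **Adapter:** it moved down under roughly 3–4 N. It stopped with the cap top at z = 0.2315 m, where the force rose to 11 N with no further travel. That puts the rim at about 191.5 mm, inside the stated ±8 mm. The side view afterwards showed the shoulder down at the rim.
- **Clip:** I read 6 to 9 N going on. The pull then reversed, with the jaws drawing it in, and it stopped firmly at home.
- **Final views:** the ring sits just under the collar and the fork over the shoulder. The clip looks level, with its bore axis about 1 mm from the neck axis. The other things in view looked undisturbed, and the gripper was clear of everything.

**Not checked directly:**
- I could not measure the jaw angles. I took them as closed from the pull-in and the final position.
- Force was read only at the end of each one-second move, so brief peaks between readings were not seen.
- During insertion the flask flexed by about 2 mm and the tool sagged by about 1.5 mm. I corrected the sag during the push; the flask stood back in place afterwards.

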